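# Open the equipment case with the two-stage catch

## Task

Open the grey equipment case on the desk: press its red safety button down lightly and, keeping it down, slide it along its window until it clicks up and stays at the far end, then swing the black front latch well up (45 degrees or more) and raise the lid until it stands open by itself, at least 50 degrees. The safety is thin plastic, so never put more than 16 N on the button, do not pull on the latch while the safety is still on, and leave the things around the case where they are.

Things in the scene. Friction and masses are not known exactly. Their poses are not given: they have to be found in the camera images.
- case: Grey hard case, 170 (x) x 240 (y) x 80 mm high, heavy, does not shift. Origin: centre of its underside, on the desk; z up; its front (latch side) faces its -x, the lid hinge runs along y at x = +89, z = 60 mm. Lid top at z = 80 mm. All offsets below are in this frame, case shut.
- button_top (a point): Where to press the red safety button, nominally (-42, -3, 99) mm; its cap is screwed on and stands up to 2.5 mm higher or lower. Flat ribbed top 30 (x) x 34 (y) mm, thumb ridge 4 mm wide and 4 mm high along its +y end. It sits in a black frame on the lid (top z = 91) and slides 13 mm to the case's +y. The steel tongue before it (x -62 to -90, top z = 98) moves along; keep off it.
- safety_slide (a joint): Slide of the safety (m): 0 = locked, 0.013 = far end (hard stop), toward the case's +y. Locked, its tongue stands behind the latch's tail, so the latch cannot turn. A step inside blocks it unless the button is held down. A weak spring (1.3 to 2.1 N) pulls it back to 0 unless the button is let up beyond 12 mm, where it clicks up and stays.
- button_pad: The red button top as a part, for the force on it; origin under its middle, nominally at (-46, 0, 81) mm; moves with the slide. It goes down 3.6 mm to a hard bottom, its spring pushing 3 N at first and 7.3 N at the bottom; it slides freely only when down about 3 mm or more (about 7 N).
- lip_mid (a point): Grip point of the latch: middle of the black finger bar at (-122, 0, 51) mm, a round bar 12 mm thick and 26 mm long along y (pinch it by its ends), on a 16 mm wide stem that sticks out forward level from the latch plate (plate front at x = -97, 22 mm wide). Axes as the latch's: x along the stem toward the case, y along the bar.
- latch_lip: The finger bar of the latch with its stem as a part, for the force on it; its origin lies on the latch's pin at (-93, 0, 84) mm, which runs along y.
- latch (a joint): Angle of the latch (rad) about its pin on the lid at (-93, 0, 84) mm: 0 = shut, plate hanging down the front and hooked under the keeper; it grows as the finger bar swings out to the front (-x) and up, to 1.8. Light friction (0.05 N m) keeps it where it is left. The hook is free of the keeper beyond 0.2 rad; with the safety on it turns less than 0.1 rad.
- handle_bar (a point): Middle of the round black handle bar on the lid, at (15, 0, 110) mm with the lid shut: 12 mm thick, 88 mm of straight bar along y, 30 mm above the lid. Axes as the lid's.
- lid (a joint): Opening angle of the lid (rad) about the rear hinge at (89, y, 60) mm: 0 = shut, grows as the front goes up, to 1.75. The lid (0.45 kg with its latch) has a stiff hinge (0.45 N m) and stays where it is left.
- stapler: Black stapler, 36 x 145 x 57 mm, stands left of the case; origin at the centre of its underside.
- eraser: Eraser in a blue and white sleeve, 23 x 58 x 12 mm, lies right of the case; origin at the centre of its underside.
- pen: Blue pen, 145 mm long along its y, 12 mm thick, lies in front of the case, left of the latch; origin at the middle of its underside.

How it is judged:
On the way, in this order (a step that is already met when the one before it is completed fails the run):
1. the safety is slid to its far end, has clicked up there and is let go (value of joint safety_slide above 0.0112 m and contact force between button_pad and the fingers below 0.5 N), for 0.2 s.
2. the latch is swung up 45 degrees or more with the lid still down (value of joint latch above 0.78 rad and value of joint lid below 0.3 rad), for 0.2 s.
At the end, for the whole second after the job is handed in: The lid stands open by itself at 49 degrees (0.85 rad) or more, at rest; the latch is up at 45 degrees (0.78 rad) or more and the safety is still clicked in at its open end (slide over 11.2 mm) (value of joint lid above 0.85 rad and velocity of joint lid between -0.03 and 0.03 rad/s and value of joint latch above 0.78 rad and value of joint safety_slide above 0.0112 m); the robot touches nothing.
It fails at once if more than 16 N on the safety button (contact force between button_pad and anything else above 16 N).
It fails at once if the latch is pulled with more than 8 N while the safety is still on (contact force between latch_lip and the fingers above 8 N and value of joint safety_slide below 0.0112 m).
It fails at once if the stapler is moved more than 30 mm (distance of stapler from where it was at the start of the episode above 0.03 m).
It fails at once if the eraser is moved more than 30 mm (distance of eraser from where it was at the start of the episode above 0.03 m).
It fails at once if the pen is moved more than 30 mm (distance of pen from where it was at the start of the episode above 0.03 m).
It also fails if it takes over 72 s, if anything falls off the work surface, if the arm or the gripper's body presses on something with over 40 N, if the wrist force passes 120 N, or if a joint passes its speed limit or range.

## Robot

A 6-joint arm with a two-finger parallel gripper is mounted at the origin on a cart in front of the work surface, level with it; the furniture and walls round the work are solid. World frame = base frame: x ahead of the robot, y to its left, z up, the work surface at z = 0. Lengths are in m, angles in rad, forces in N, time in s.
With the tool pointing down it reaches from about 0.3 to 0.75 m from the base axis. Payload 8.5 kg.
Tool frame: the origin (TCP) lies on the centre line of the jaws, within the pads' length; the fingertips stand 19 mm ahead of it and the grasp point (between the pads) is the TCP; z points along the fingers, y is the line along which they close (so a half turn about z gives the same grasp; the last joint's range is limited). The gripper opens to 85 mm and grips with 20 to 120 N. Pads are 22 mm wide; open, the fingers measure 114 mm over their backs; the gripper's body (76 mm by 85 mm) begins 54 mm behind the grasp point. The pads swing forward as they close: fully open they stand 13 mm farther back than shut.
Start: joints at [-1.409, 0.381, 1.297, -0, 1.464, -0.215], TCP at [0.202, -0.511, 0.25] pointing down, gripper open.
Joint ranges: [-3.11, 3.11], [-0.89, 2.33], [0.22, 2.48], [-1.42, 4.56], [0.17, 2.85], [-2.88, 2.88]. Speed limits (rad/s): [2.39, 2.39, 3.14, 3.14, 3.14, 3.14].

## Interface

Orientations are given as a rotation vector (axis times angle).
In Python, from station import ctrl, imaging gives the robot as it stands.
- The arm moves only by the tool jog_arm, never from a script. Its argument "steps" is a list of rows, each an object of numbers: "x", "y", "z": the shift along the tool's x, y, z in cm; "roll": the turn about the tool's z in degrees; "jaw": the finger opening in cm, from 0 to 8.54. A call has 1 to 10 rows; each row shifts and turns the commanded pose from where the row before left it, along the tool's axes as they then stand; what a row does not reach is not made up. A row lasts 1/8 s, in which the tool goes at most 62.5 mm and 10.7 degrees, less where a joint would pass 70% of its speed; a pose out of reach is approached as far as the arm can. A call with a gripper value outside its range is refused whole. The fingers move at their own pace and stop on an object; the grip force is fixed at half the most. Time passes only in rows, so rows that do not move let the fingers close. It gives the time, the measured TCP pose, the force, the opening and the grip force at its end, in the units of the state.
- ctrl.state(): the state, without advancing time (a new reading comes with each control period).
- imaging.snapshot(name): name is "scene" or "top" or "wrist"; returns a dict with "image" (400x640x3 uint8, red, green, blue), "fov_y" (degrees; the focal length in pixels is half the picture's height over the tangent of half this angle, whatever the lens; pixels are square), "cx", "cy" (the principal point, pixels), "camera_from_world" (4x4, takes a point from world to camera coordinates); the wrist camera has in their place "T_tool_cam" (4x4, takes a point from camera to tool coordinates, whose origin is the TCP and whose axes are the flange's). Camera axes: x right, y up, looking along -z (the intrinsics and any distortion apply to the point x, -y, -z); pixel columns grow to the right and rows downward; lengths in m; the calibration is good to about 2 mm. The wrist camera is an equidistant fisheye: a pixel r from the principal point sees the ray r / f radians off the axis. A picture is of the moment at which its call begins: read the wrist's pose just before it. There is no depth.
- ctrl.close_job(): hands the job in; it is judged then, once.
The state is a dict: "time": time; "joints": joint angles; "joint_velocities": joint speeds; "joint_torque": joint torques, N m; "eef_pos": TCP position; "orientation": TCP orientation; "wrist_force": force on the tool from outside, world axes, zero at the start; "moment": the same for the moment, N m; "finger_gap": opening from 0.0 (shut) to 1.0 (fully open); "grasp_force": force on a finger pad.
Only numpy, scipy, OpenCV 4.12 (cv2) and the standard library are available. Lean on these libraries where they do the work, as an engineer would, in place of code of your own. Each camera call takes 0.05 s, during which the arm holds its last target. There are 200 camera calls.

## Working session

There is one attempt and no reset: what is moved stays moved. The work goes in short steps, Python scripts to look and compute and a tool call to move; the robot and the scene stay as the last step left them, time stands still between calls to the robot, and variables do not carry over. Pictures are saved under pics/ and viewed, at most 10 in all, crops included, and the job is handed in when it is done.

Besides the shell and the picture viewer there is one more tool, called after "Request:" by a JSON object that holds its "op" and its "data", one argument or row to a line. jog_arm: Moves the arm, as the interface text tells. Its arguments: {"type":"object","properties":{"steps":{"type":"array"}},"required":["steps"]}

```bash
ls; mkdir -p pics; cat > h.py <<'E'
import numpy as np,cv2
from station import ctrl,imaging
from scipy.spatial.transform import Rotation as R
def snap(n,f=None):
    s=ctrl.state(); d=imaging.snapshot(n)
    if f: cv2.imwrite('pics/'+f,d['image'][:,:,::-1])
    return s,d
E
python3 - <<'E'
from h import *
import pickle
o={}
for n in('scene','top'):
    s,d=snap(n,n+'0.png'); o[n]=d
    print(n,d['fov_y'],d['cx'],d['cy'],d['camera_from_world'].round(3).tolist(),[k for k in d if k not in('image',)])
pickle.dump(o,open('o.pkl','wb'))
print(s)
E
```

```text
pics
scene 57.53621541193763 320.04209645303445 203.775702883205 [[-0.567, -0.823, -0.021, 0.55], [0.467, -0.343, 0.815, -0.253], [-0.678, 0.452, 0.579, -0.685], [0.0, 0.0, 0.0, 1.0]] ['fov_y', 'cx', 'cy', 'camera_from_world']
top 44.66634993961503 320.8780551085424 201.01618463865776 [[0.057, -0.998, -0.006, 0.277], [0.975, 0.055, 0.214, -0.564], [-0.213, -0.018, 0.977, -0.983], [0.0, 0.0, 0.0, 1.0]] ['fov_y', 'cx', 'cy', 'camera_from_world']
{'time': 0.05, 'joints': array([-1.40927982e+00,  3.81170679e-01,  1.29825604e+00,  9.81891921e-06,
        1.46358604e+00, -2.15314913e-01]), 'joint_velocities': array([-0.00070614, -0.00056485, -0.0020479 ,  0.00076184,  0.00087553,
       -0.00113103]), 'joint_torque': array([ 5.01129107e-03, -4.49695408e+01, -2.31960744e+01, -1.20262698e-04,
        3.47570720e-03,  3.37578435e-06]), 'eef_pos': array([ 0.20233583, -0.51114588,  0.24972694]), 'orientation': array([-3.08459951e+00, -5.88161870e-01, -7.52909198e-05]), 'wrist_force': array([ 0.52315942, -0.10401698, -0.31173686]), 'moment': array([0.04378016, 0.03696651, 0.06141148]), 'grasp_force': 0.0, 'finger_gap': 0.9977552104797053}
```

View pics/top0.png

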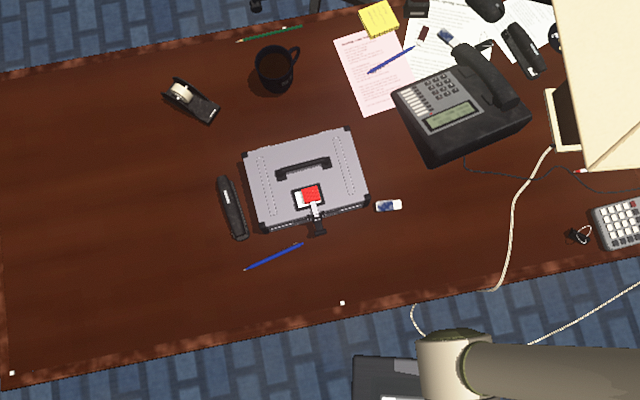

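View pics/scene0.png

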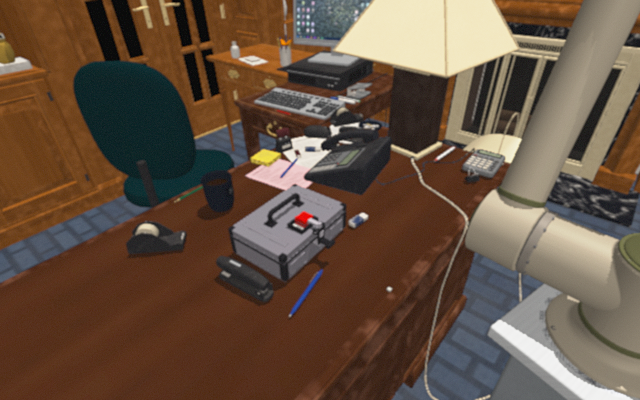

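Top view: case centred around (305,180), red button (311,194), latch (316,228), handle (303,168), pen lower left, eraser right (389,205), stapler left (232,207). Measuring the case pose.

```bash
cat >> h.py <<'E'
def ray(d,uv,s=None):
    uv=np.atleast_2d(np.array(uv,float)); f=d['image'].shape[0]/2/np.tan(np.radians(d['fov_y']/2))
    p=(uv-[d['cx'],d['cy']])/f
    if 'camera_from_world' in d:
        T=np.linalg.inv(d['camera_from_world']); v=np.c_[p[:,0],-p[:,1],-np.ones(len(p))]
    else:
        W=np.eye(4); W[:3,:3]=R.from_rotvec(s['orientation']).as_matrix(); W[:3,3]=s['eef_pos']
        T=W@d['T_tool_cam']; r=np.linalg.norm(p,axis=1)+1e-12; k=np.sin(r)/r
        v=np.c_[p[:,0]*k,-p[:,1]*k,-np.cos(r)]
    return T[:3,3],v@T[:3,:3].T
def onz(d,uv,z,s=None):
    o,v=ray(d,uv,s); return (o+v*((z-o[2])/v[:,2])[:,None])[:,:2]
def red(d):
    h=cv2.cvtColor(d['image'],cv2.COLOR_RGB2HSV); return (((h[...,0]<6)|(h[...,0]>174))&(h[...,1]>190)&(h[...,2]>130)).astype(np.uint8)
def big(m):
    c=max(cv2.findContours(m,cv2.RETR_EXTERNAL,cv2.CHAIN_APPROX_NONE)[0],key=cv2.contourArea); return c[:,0,:]
E
python3 - <<'E'
from h import *
import pickle
o=pickle.load(open('o.pkl','rb'));d=o['top']
r=big(red(d)); print('red',cv2.contourArea(r),onz(d,r.mean(0),.099))
h=cv2.cvtColor(d['image'],cv2.COLOR_RGB2HSV)
g=((h[...,1]<50)&(h[...,2]>90)).astype(np.uint8); m=np.zeros_like(g); m[110:245,225:385]=1
g=cv2.morphologyEx(g*m,cv2.MORPH_OPEN,np.ones((3,3)))
c=big(g); P=onz(d,c,.08).astype(np.float32); q=cv2.minAreaRect(P); print(q,cv2.boxPoints(q))
b=((h[...,2]<60)*m).astype(np.uint8); mm=np.zeros_like(g); mm[150:185,268:336]=1
c=big(b*mm); print(cv2.minAreaRect(onz(d,c,.11).astype(np.float32)))
cv2.imwrite('pics/c.png',cv2.resize(d['image'][110:270,210:410,::-1],None,fx=4,fy=4,interpolation=2)[:600])
E
```

```text
red 33.5 [[0.54525767 0.33428051]]
((0.5943049192428589, 0.3442229628562927), (0.179092139005661, 0.24028660356998444), 18.624906539916992) [[0.4710781  0.4294759 ]
 [0.5478187  0.20177315]
 [0.71753174 0.25897002]
 [0.6407911  0.48667276]]
((0.6040070056915283, 0.3487236499786377), (0.02485433965921402, 0.11601459234952927), 18.67285919189453)
```

View pics/c.png

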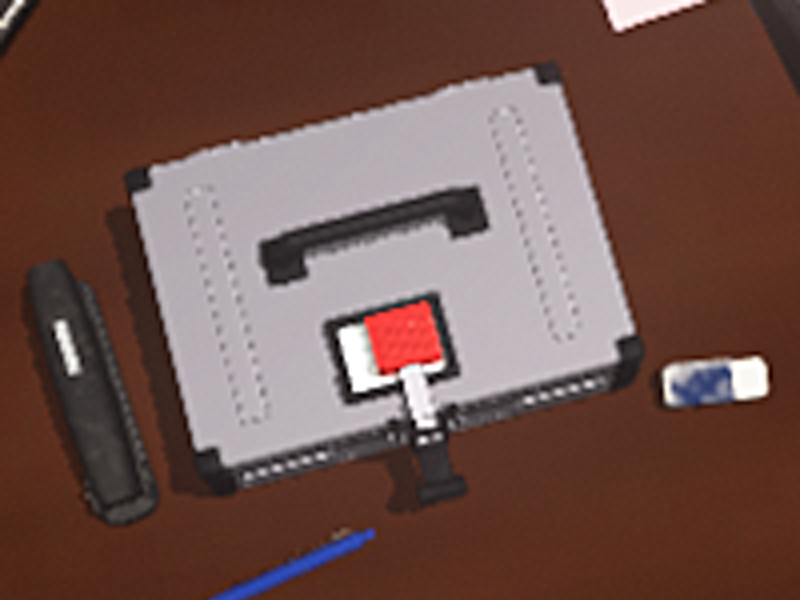

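Case yaw ≈ 18.6°, centre ≈ (0.595,0.345); crop shows the button at right of its window, latch bar at (440,490). Moving above it for a close look.

Request:
{"op": "jog_arm", "data": {
  "steps": [
    {"x": 3.2, "y": -3.25},
    {"x": 3.2, "y": -3.25},
    {"x": 3.2, "y": -3.25},
    {"x": 3.2, "y": -3.25},
    {"x": 3.2, "y": -3.25},
    {"x": 3.2, "y": -3.25},
    {"x": 3.2, "y": -3.25},
    {"x": 3.2, "y": -3.25},
    {"x": 3.2, "y": -3.25},
    {"x": 3.2, "y": -3.25}
  ]
}}

```text
validation failed for argument at $.st...
```

Request:
{"op": "jog_arm", "data": {
  "steps": [
    {"x": 3, "y": -3.25, "jaw": 0},
    {"x": 3, "y": -3.25, "jaw": 0},
    {"x": 3, "y": -3.25, "jaw": 0},
    {"x": 3, "y": -3.25, "jaw": 0},
    {"x": 3, "y": -3.25, "jaw": 0},
    {"x": 3, "y": -3.25, "jaw": 0},
    {"x": 3, "y": -3.25, "jaw": 0},
    {"x": 3, "y": -3.25, "jaw": 0, "roll": 3},
    {"x": 2.5, "y": -3.25, "jaw": 0},
    {"jaw": 0}
  ]
}}

```text
validation failed for argument at $.st...
```

```bash
python3 - <<'E'
from h import *
import pickle
o={}
o['w']=snap('wrist','w1.png'); o['t']=snap('top')
pickle.dump(o,open('o1.pkl','wb')); s,d=o['w']
print(s['eef_pos'],s['orientation'],s['wrist_force'],s['joints'].round(2),s['finger_gap'],s['time'])
print(d['fov_y'],d['cx'],d['cy'],d['T_tool_cam'].round(3).tolist())
E
```

```text
[ 0.20233291 -0.5111772   0.24978089] [-3.08472584e+00 -5.88206327e-01 -3.34206511e-05] [ 0.60988501  0.11828488 -0.40331716] [-1.41  0.38  1.3  -0.    1.46 -0.22] 1.0003930482542662 0.1
65.70646984690485 321.1685995201461 200.06708550096357 [[0.001, 0.952, 0.306, 0.078], [1.0, -0.001, -0.001, -0.0], [-0.0, 0.306, -0.952, -0.123], [0.0, 0.0, 0.0, 1.0]]
```

View pics/w1.png

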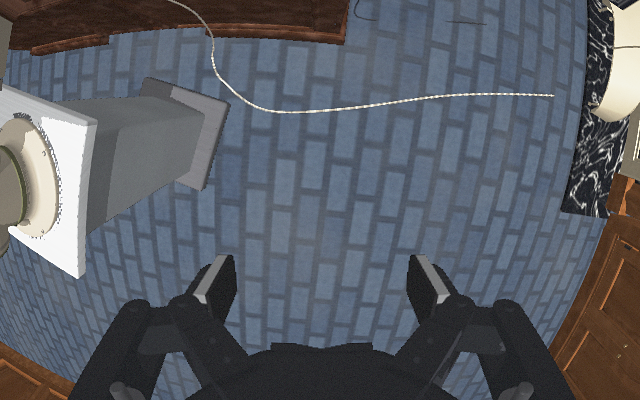

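The wrist view shows only the floor and open fingers (row ~280); the move was refused on format. Retrying with all fields.

Request:
{"op": "jog_arm", "data": {
  "steps": [
    {"x": 3.2, "y": -3.25, "z": 0, "roll": 0, "jaw": 8.5},
    {"x": 3.2, "y": -3.25, "z": 0, "roll": 0, "jaw": 8.5},
    {"x": 3.2, "y": -3.25, "z": 0, "roll": 0, "jaw": 8.5},
    {"x": 3.2, "y": -3.25, "z": 0, "roll": 0, "jaw": 8.5},
    {"x": 3.2, "y": -3.25, "z": 0, "roll": 0, "jaw": 8.5},
    {"x": 3.2, "y": -3.25, "z": 0, "roll": 0, "jaw": 8.5},
    {"x": 3.2, "y": -3.25, "z": 0, "roll": 0, "jaw": 8.5},
    {"x": 3.2, "y": -3.25, "z": 0, "roll": 0, "jaw": 8.5},
    {"x": 3.2, "y": -3.25, "z": 0, "roll": 0, "jaw": 8.5},
    {"x": 3.2, "y": -3.25, "z": 0, "roll": 0, "jaw": 8.5}
  ]
}}

```text
time: 1.45
eef_pos: [0.3807, -0.09, 0.2504]
orientation: [3.086, 0.588, 0.0]
wrist_force: [0.5, -0.4, -0.1]
finger_gap: 0.995
grasp_force: 0.0
```

Request:
{"op": "jog_arm", "data": {
  "steps": [
    {"x": 3.4, "y": -3.6, "z": 0, "roll": 0, "jaw": 0},
    {"x": 3.4, "y": -3.6, "z": 0, "roll": 0, "jaw": 0},
    {"x": 3.4, "y": -3.6, "z": 0, "roll": 0, "jaw": 0},
    {"x": 3.4, "y": -3.6, "z": 0, "roll": 0, "jaw": 0},
    {"x": 3.4, "y": -3.6, "z": 0, "roll": 0, "jaw": 0},
    {"x": 3.4, "y": -3.6, "z": 0, "roll": 0, "jaw": 0},
    {"x": 3.4, "y": -3.6, "z": 0, "roll": 0, "jaw": 0},
    {"x": 3.4, "y": -3.6, "z": 0, "roll": 0, "jaw": 0},
    {"x": 3.4, "y": -3.6, "z": 0, "roll": 3, "jaw": 0},
    {"x": 0, "y": 0, "z": 0, "roll": 0, "jaw": 0}
  ]
}}

```text
time: 2.7
eef_pos: [0.5458, 0.3249, 0.2489]
orientation: [-3.1, -0.512, 0.002]
wrist_force: [0.4, -1.2, -0.4]
finger_gap: 0.003
grasp_force: 0.0
```

```bash
python3 - <<'E'
from h import *
import pickle
o={}
o['w']=snap('wrist','w2.png')
pickle.dump(o,open('o1.pkl','wb')); s,d=o['w']
print(s['eef_pos'],s['orientation'],s['wrist_force'],s['joints'].round(2),s['finger_gap'],s['time'])
E
```

```text
[0.5457795  0.32486248 0.24894977] [-3.09957918e+00 -5.11563669e-01  1.94169941e-03] [ 0.42882136 -1.18669161 -0.35759289] [0.35 0.54 1.04 0.   1.57 1.59] 0.0025704334235381343 2.7
```

View pics/w2.png

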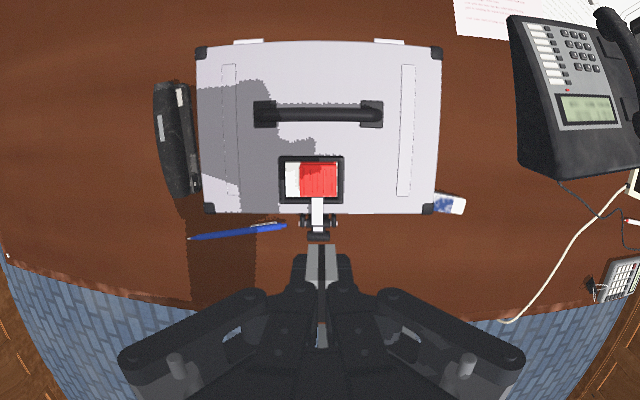

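Wrist view: lid corners about (196,47),(441,47),(205,212),(434,212), red button (300–337,162–198), handle (262–377,112), latch bar (318,237), fingertips (320,250).

```bash
python3 - <<'E'
from h import *
import pickle
s,d=pickle.load(open('o1.pkl','rb'))['w']
c=onz(d,[(196,47),(441,47),(205,212),(434,212)],.08,s); print(c)
ctr=c.mean(0); yv=c[0]-c[1]+c[2]-c[3]; yaw=np.arctan2(-yv[0],yv[1]); print('ctr',ctr,np.degrees(yaw),np.linalg.norm(c[0]-c[1]),np.linalg.norm(c[2]-c[3]),np.linalg.norm(c[0]-c[2]))
M=np.array([[np.cos(yaw),-np.sin(yaw)],[np.sin(yaw),np.cos(yaw)]])
r=big(red(d)); x0,y0,w,h=cv2.boundingRect(r); print(x0,y0,w,h)
for n,uv,z in [('red',[(x0+w/2,y0+h/2)],.099),('redcorners',[(x0,y0),(x0+w,y0+h)],.099),('handle',[(262,112),(377,112)],.11),('bar',[(318,237)],.054)]:
    print(n,onz(d,uv,z,s).round(4).tolist(),((onz(d,uv,z,s)-ctr)@M*1000).round(1).tolist())
o=R.from_rotvec(s['orientation']).as_matrix(); print(o.round(3))
E
```

```text
[[0.63965499 0.48555123]
 [0.71541418 0.26051305]
 [0.47897421 0.43180303]
 [0.5565994  0.20363403]]
ctr [0.5976607  0.34537533] 18.697984271303596 0.23744818108419755 0.24101195315984478 0.16943194167621253
300 163 36 16
red [[0.5618, 0.3337]] [[-37.7, 0.4]]
redcorners [[0.5637, 0.3513], [0.5601, 0.3158]] [[-30.3, 16.6], [-45.1, -15.9]]
handle [[0.5979, 0.3957], [0.6291, 0.3038]] [[16.4, 47.6], [16.5, -49.5]]
bar [[0.4804, 0.3067]] [[-123.5, 1.0]]
[[ 0.947  0.321 -0.001]
 [ 0.321 -0.947 -0.   ]
 [-0.001 -0.    -1.   ]]
```

Request:
{"op": "jog_arm", "data": {
  "steps": [
    {"x": 0.65, "y": 0.1, "z": 0, "roll": 0, "jaw": 0},
    {"x": 0.7, "y": 0.05, "z": 0, "roll": 0, "jaw": 0},
    {"x": 0, "y": 0, "z": 3, "roll": 0, "jaw": 0},
    {"x": 0, "y": 0, "z": 3, "roll": 0, "jaw": 0},
    {"x": 0, "y": 0, "z": 2, "roll": 0, "jaw": 0},
    {"x": 0, "y": 0, "z": 1.5, "roll": 0, "jaw": 0},
    {"x": 0, "y": 0, "z": 1, "roll": 0, "jaw": 0},
    {"x": 0, "y": 0, "z": 1, "roll": 0, "jaw": 0},
    {"x": 0, "y": 0, "z": 0, "roll": 0, "jaw": 0},
    {"x": 0, "y": 0, "z": 0, "roll": 0, "jaw": 0}
  ]
}}

```text
time: 4.0
eef_pos: [0.5591, 0.3254, 0.1359]
orientation: [-3.1, -0.507, -0.001]
wrist_force: [-0.5, -0.2, 0.5]
finger_gap: -0.004
grasp_force: 0.0
```

```bash
python3 - <<'E'
from h import *
s,d=snap('wrist','w3.png')
print(s['eef_pos'],s['wrist_force'])
ctr=np.array([.5972,.345]);yaw=np.radians(18.7);M=np.array([[np.cos(yaw),-np.sin(yaw)],[np.sin(yaw),np.cos(yaw)]])
print((s['eef_pos'][:2]-ctr)@M*1000)
r=big(red(d)); x0,y0,w,h=cv2.boundingRect(r); print(x0,y0,w,h,((onz(d,[(x0,y0),(x0+w,y0+h)],.099,s)-ctr)@M*1000).round(1))
E
```

```text
[0.55913964 0.32537849 0.13589328] [-0.45527797 -0.2063234   0.54229856]
[-42.34207621  -6.38304471]
280 226 58 47 [[-30.6  17.1]
 [-61.2 -16.1]]
```

View pics/w3.png

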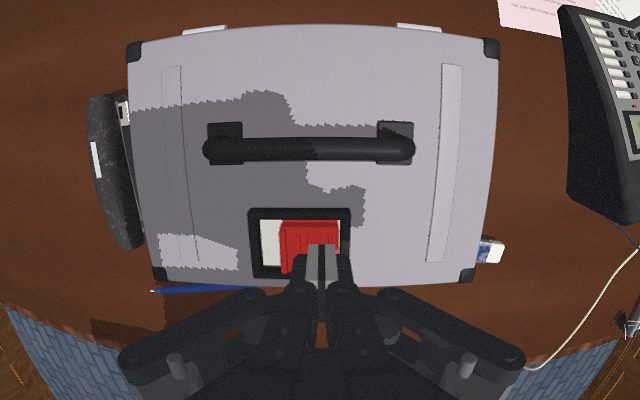

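Close view: red cap at (280–338,226–273), fingertips over it slightly toward its -y side, clear of the tongue. Descending carefully.

Request:
{"op": "jog_arm", "data": {
  "steps": [
    {"x": 0, "y": -0.25, "z": 0.4, "roll": 0, "jaw": 0},
    {"x": 0, "y": 0, "z": 0.4, "roll": 0, "jaw": 0},
    {"x": 0, "y": 0, "z": 0.4, "roll": 0, "jaw": 0},
    {"x": 0, "y": 0, "z": 0.15, "roll": 0, "jaw": 0},
    {"x": 0, "y": 0, "z": 0, "roll": 0, "jaw": 0},
    {"x": 0, "y": 0, "z": 0, "roll": 0, "jaw": 0}
  ]
}}

```text
time: 4.8
eef_pos: [0.5582, 0.3277, 0.122]
orientation: [-3.1, -0.507, -0.0]
wrist_force: [0.9, -0.5, -0.0]
finger_gap: -0.002
grasp_force: 0.0
```

Request:
{"op": "jog_arm", "data": {
  "steps": [
    {"x": 0, "y": 0, "z": 0.1, "roll": 0, "jaw": 0},
    {"x": 0, "y": 0, "z": 0, "roll": 0, "jaw": 0},
    {"x": 0, "y": 0, "z": 0, "roll": 0, "jaw": 0}
  ]
}}

```text
time: 5.18
eef_pos: [0.5581, 0.3277, 0.1208]
orientation: [-3.1, -0.507, 0.0]
wrist_force: [-0.3, -1.1, 0.5]
finger_gap: -0.003
grasp_force: 0.0
```

Request:
{"op": "jog_arm", "data": {
  "steps": [
    {"x": 0, "y": 0, "z": 0.1, "roll": 0, "jaw": 0},
    {"x": 0, "y": 0, "z": 0, "roll": 0, "jaw": 0},
    {"x": 0, "y": 0, "z": 0, "roll": 0, "jaw": 0}
  ]
}}

```text
time: 5.55
eef_pos: [0.5581, 0.3277, 0.1198]
orientation: [-3.1, -0.507, 0.0]
wrist_force: [-0.3, -0.1, -0.6]
finger_gap: -0.001
grasp_force: 0.0
```

Tip at about 101 mm, no contact yet.

Request:
{"op": "jog_arm", "data": {
  "steps": [
    {"x": 0, "y": 0, "z": 0.1, "roll": 0, "jaw": 0},
    {"x": 0, "y": 0, "z": 0, "roll": 0, "jaw": 0},
    {"x": 0, "y": 0, "z": 0, "roll": 0, "jaw": 0}
  ]
}}

```text
time: 5.92
eef_pos: [0.5581, 0.3277, 0.1188]
orientation: [-3.1, -0.507, 0.0]
wrist_force: [-0.1, 0.2, 0.1]
finger_gap: -0.004
grasp_force: 0.0
```

Request:
{"op": "jog_arm", "data": {
  "steps": [
    {"x": 0, "y": 0, "z": 0.1, "roll": 0, "jaw": 0},
    {"x": 0, "y": 0, "z": 0, "roll": 0, "jaw": 0},
    {"x": 0, "y": 0, "z": 0, "roll": 0, "jaw": 0}
  ]
}}

```text
time: 6.3
eef_pos: [0.5581, 0.3276, 0.1178]
orientation: [3.1, 0.507, -0.0]
wrist_force: [-0.1, -0.4, -0.2]
finger_gap: 0.0
grasp_force: 0.0
```

Request:
{"op": "jog_arm", "data": {
  "steps": [
    {"x": 0, "y": 0, "z": 0.1, "roll": 0, "jaw": 0},
    {"x": 0, "y": 0, "z": 0, "roll": 0, "jaw": 0},
    {"x": 0, "y": 0, "z": 0, "roll": 0, "jaw": 0}
  ]
}}

```text
time: 6.68
eef_pos: [0.5582, 0.3277, 0.1171]
orientation: [-3.1, -0.507, -0.001]
wrist_force: [-0.1, -0.1, 3.2]
finger_gap: -0.003
grasp_force: 1.5
```

Request:
{"op": "jog_arm", "data": {
  "steps": [
    {"x": 0, "y": 0, "z": 0.1, "roll": 0, "jaw": 0},
    {"x": 0, "y": 0, "z": 0, "roll": 0, "jaw": 0},
    {"x": 0, "y": 0, "z": 0, "roll": 0, "jaw": 0}
  ]
}}

```text
time: 7.05
eef_pos: [0.5582, 0.3277, 0.116]
orientation: [-3.1, -0.507, -0.001]
wrist_force: [-0.2, -0.3, 3.8]
finger_gap: -0.004
grasp_force: 2.2
```

Request:
{"op": "jog_arm", "data": {
  "steps": [
    {"x": 0, "y": 0, "z": 0.1, "roll": 0, "jaw": 0},
    {"x": 0, "y": 0, "z": 0.05, "roll": 0, "jaw": 0},
    {"x": 0, "y": 0, "z": 0, "roll": 0, "jaw": 0},
    {"x": 0, "y": 0, "z": 0, "roll": 0, "jaw": 0}
  ]
}}

```text
time: 7.55
eef_pos: [0.5583, 0.3277, 0.1146]
orientation: [-3.1, -0.507, -0.001]
wrist_force: [-1.5, -0.6, 6.8]
finger_gap: 0.002
grasp_force: 3.0
```

Request:
{"op": "jog_arm", "data": {
  "steps": [
    {"x": 0, "y": 0, "z": 0.05, "roll": 0, "jaw": 0},
    {"x": 0, "y": 0, "z": 0, "roll": 0, "jaw": 0},
    {"x": 0, "y": 0, "z": 0, "roll": 0, "jaw": 0}
  ]
}}

```text
time: 7.92
eef_pos: [0.5583, 0.3277, 0.1142]
orientation: [-3.1, -0.507, -0.001]
wrist_force: [-0.2, -0.8, 7.3]
finger_gap: -0.001
grasp_force: 3.3
```

Request:
{"op": "jog_arm", "data": {
  "steps": [
    {"x": 0, "y": 0, "z": 0.03, "roll": 0, "jaw": 0},
    {"x": 0, "y": 0, "z": 0, "roll": 0, "jaw": 0},
    {"x": 0, "y": 0, "z": 0, "roll": 0, "jaw": 0}
  ]
}}

```text
time: 8.3
eef_pos: [0.5583, 0.3277, 0.114]
orientation: [-3.1, -0.507, -0.001]
wrist_force: [-1.1, -1.6, 7.0]
finger_gap: -0.001
grasp_force: 3.4
```

Request:
{"op": "jog_arm", "data": {
  "steps": [
    {"x": 0, "y": -0.1, "z": 0, "roll": 0, "jaw": 0},
    {"x": 0, "y": -0.1, "z": 0, "roll": 0, "jaw": 0},
    {"x": 0, "y": -0.1, "z": 0, "roll": 0, "jaw": 0},
    {"x": 0, "y": 0, "z": 0, "roll": 0, "jaw": 0}
  ]
}}

```text
time: 8.8
eef_pos: [0.5574, 0.3303, 0.1139]
orientation: [3.1, 0.507, 0.001]
wrist_force: [-0.9, -1.6, 7.0]
finger_gap: 0.0
grasp_force: 3.4
```

Request:
{"op": "jog_arm", "data": {
  "steps": [
    {"x": 0, "y": -0.1, "z": 0, "roll": 0, "jaw": 0},
    {"x": 0, "y": -0.1, "z": 0, "roll": 0, "jaw": 0},
    {"x": 0, "y": -0.1, "z": 0, "roll": 0, "jaw": 0},
    {"x": 0, "y": -0.1, "z": 0, "roll": 0, "jaw": 0},
    {"x": 0, "y": -0.1, "z": 0, "roll": 0, "jaw": 0},
    {"x": 0, "y": -0.1, "z": 0, "roll": 0, "jaw": 0},
    {"x": 0, "y": 0, "z": 0, "roll": 0, "jaw": 0},
    {"x": 0, "y": 0, "z": 0, "roll": 0, "jaw": 0}
  ]
}}

```text
time: 9.8
eef_pos: [0.5555, 0.336, 0.114]
orientation: [3.1, 0.507, 0.001]
wrist_force: [-2.0, -1.7, 7.1]
finger_gap: 0.003
grasp_force: 3.4
```

```bash
python3 - <<'E'
from h import *
s,d=snap('wrist','w4.png')
ctr=np.array([.5972,.345]);yaw=np.radians(18.7);M=np.array([[np.cos(yaw),-np.sin(yaw)],[np.sin(yaw),np.cos(yaw)]])
print((s['eef_pos'][:2]-ctr)@M*1000,s['eef_pos'],s['wrist_force'])
r=big(red(d)); x0,y0,w,h=cv2.boundingRect(r); print(x0,y0,w,h,((onz(d,[(x0,y0),(x0+w,y0+h)],.095,s)-ctr)@M*1000).round(1))
E
```

```text
[-42.41149051   4.80136938] [0.55548802 0.33595023 0.11395165] [-1.99462044 -1.69427769  7.13569406]
280 240 64 50 [[-30.9  26. ]
 [-61.6  -7.4]]
```

The button follows without slip (about 9 mm). Continue to the stop.

Request:
{"op": "jog_arm", "data": {
  "steps": [
    {"x": 0, "y": -0.1, "z": 0, "roll": 0, "jaw": 0},
    {"x": 0, "y": -0.1, "z": 0, "roll": 0, "jaw": 0},
    {"x": 0, "y": -0.1, "z": 0, "roll": 0, "jaw": 0},
    {"x": 0, "y": -0.05, "z": 0, "roll": 0, "jaw": 0},
    {"x": 0, "y": 0, "z": 0, "roll": 0, "jaw": 0},
    {"x": 0, "y": 0, "z": 0, "roll": 0, "jaw": 0}
  ]
}}

```text
time: 10.6
eef_pos: [0.5544, 0.3392, 0.1139]
orientation: [3.1, 0.507, 0.001]
wrist_force: [-0.4, -2.3, 6.2]
finger_gap: 0.002
grasp_force: 3.4
```

Request:
{"op": "jog_arm", "data": {
  "steps": [
    {"x": 0, "y": -0.05, "z": 0, "roll": 0, "jaw": 0},
    {"x": 0, "y": 0, "z": 0, "roll": 0, "jaw": 0},
    {"x": 0, "y": 0, "z": 0, "roll": 0, "jaw": 0}
  ]
}}

```text
time: 10.98
eef_pos: [0.5543, 0.3396, 0.1139]
orientation: [3.1, 0.507, 0.001]
wrist_force: [-0.5, -2.5, 8.0]
finger_gap: -0.002
grasp_force: 3.4
```

Request:
{"op": "jog_arm", "data": {
  "steps": [
    {"x": 0, "y": -0.05, "z": 0, "roll": 0, "jaw": 0},
    {"x": 0, "y": 0, "z": 0, "roll": 0, "jaw": 0},
    {"x": 0, "y": 0, "z": 0, "roll": 0, "jaw": 0}
  ]
}}

```text
time: 11.35
eef_pos: [0.5541, 0.3401, 0.1139]
orientation: [3.1, 0.507, 0.001]
wrist_force: [-0.3, -2.0, 6.6]
finger_gap: -0.0
grasp_force: 3.4
```

Request:
{"op": "jog_arm", "data": {
  "steps": [
    {"x": 0, "y": 0, "z": -0.15, "roll": 0, "jaw": 0},
    {"x": 0, "y": 0, "z": -0.15, "roll": 0, "jaw": 0},
    {"x": 0, "y": 0, "z": -0.2, "roll": 0, "jaw": 0},
    {"x": 0, "y": 0, "z": -0.5, "roll": 0, "jaw": 0},
    {"x": 0, "y": 0, "z": -2, "roll": 0, "jaw": 0},
    {"x": 0, "y": 0, "z": -2, "roll": 0, "jaw": 0},
    {"x": 0, "y": 0, "z": 0, "roll": 0, "jaw": 0}
  ]
}}

```text
time: 12.22
eef_pos: [0.5542, 0.3408, 0.1647]
orientation: [-3.1, -0.508, -0.004]
wrist_force: [0.4, -0.2, -0.7]
finger_gap: -0.0
grasp_force: 0.0
```

```bash
python3 - <<'E'
from h import *
s,d=snap('wrist','w5.png')
ctr=np.array([.5972,.345]);yaw=np.radians(18.7);M=np.array([[np.cos(yaw),-np.sin(yaw)],[np.sin(yaw),np.cos(yaw)]])
print((s['eef_pos'][:2]-ctr)@M*1000,s['eef_pos'],s['wrist_force'])
r=big(red(d)); x0,y0,w,h=cv2.boundingRect(r); print(x0,y0,w,h,((onz(d,[(x0,y0),(x0+w,y0+h)],.098,s)-ctr)@M*1000).round(1))
E
```

```text
[-42.09771024   9.8251671 ] [0.55417454 0.34080943 0.16470304] [ 0.35462508 -0.23163883 -0.66734327]
292 205 50 47 [[-27.9  29.1]
 [-62.   -4.1]]
```

View pics/w5.png

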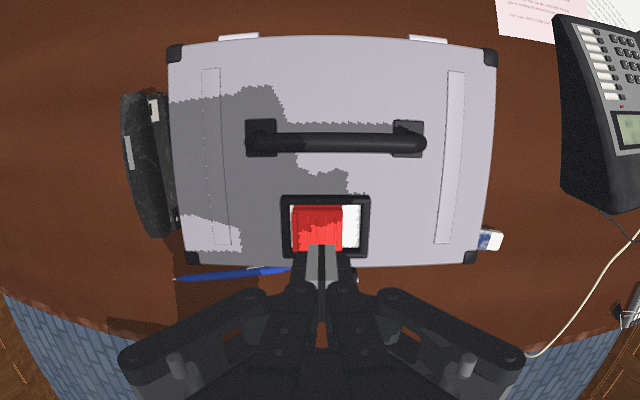

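Safety stays at the far end: red now at the left side of its window (292–342), white gap at right. Now to the latch.

Request:
{"op": "jog_arm", "data": {
  "steps": [
    {"x": 0, "y": 0, "z": -1.5, "roll": 0, "jaw": 4.6},
    {"x": -2, "y": 0.25, "z": 0, "roll": 0, "jaw": 4.6},
    {"x": -2, "y": 0.25, "z": 0, "roll": 0, "jaw": 4.6},
    {"x": -2, "y": 0.25, "z": 0, "roll": 0, "jaw": 4.6},
    {"x": -2, "y": 0.25, "z": 0, "roll": 0, "jaw": 4.6},
    {"x": 0, "y": 0, "z": 2, "roll": 0, "jaw": 4.6},
    {"x": 0, "y": 0, "z": 2, "roll": 0, "jaw": 4.6},
    {"x": 0, "y": 0, "z": 1, "roll": 0, "jaw": 4.6},
    {"x": 0, "y": 0, "z": 0, "roll": 0, "jaw": 4.6},
    {"x": 0, "y": 0, "z": 0, "roll": 0, "jaw": 4.6}
  ]
}}

```text
time: 13.52
eef_pos: [0.4816, 0.3056, 0.1292]
orientation: [-3.1, -0.507, -0.002]
wrist_force: [-0.5, -0.1, 1.0]
finger_gap: 0.538
grasp_force: 0.0
```

```bash
cat >> h.py <<'E'
ctr=np.array([.5972,.345]);yaw=np.radians(18.7);M=np.array([[np.cos(yaw),-np.sin(yaw)],[np.sin(yaw),np.cos(yaw)]])
E
python3 - <<'E'
from h import *
s,d=snap('wrist','w6.png')
snap('top','t6.png'); snap('scene','s6.png')
o=R.from_rotvec(s['orientation']).as_matrix()
print((s['eef_pos'][:2]-ctr)@M*1000,s['eef_pos'],s['wrist_force'],s['finger_gap'],np.degrees(np.arctan2(o[1,0],o[0,0])))
a=cv2.imread('pics/w6.png')[180:400,170:490]; b=cv2.imread('pics/s6.png')[180:300,220:400]
cv2.imwrite('pics/c6.png',np.vstack([cv2.resize(a,(480,330)),cv2.resize(b,(480,270))]))
E
```

```text
[-122.15942681   -0.22830554] [0.48156253 0.30561785 0.12924873] [-0.5168091 -0.0889158  1.0454161] 0.5378374424284224 18.587602596951218
```

View pics/c6.png

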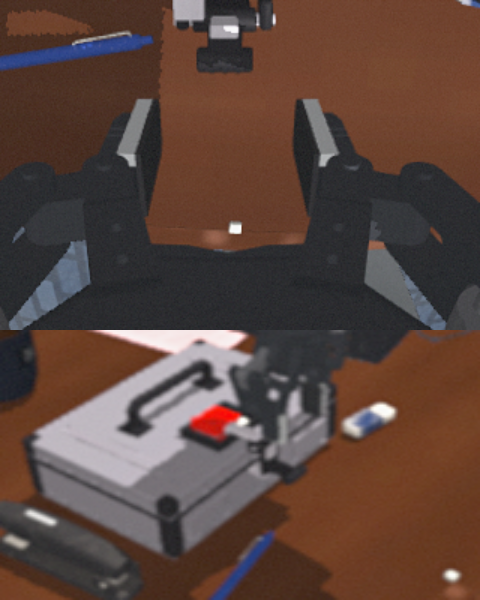

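Bar (225,60 in crop) lies centred between the pads (150–305). Pen is lower and to the left. Descend and pinch.

Request:
{"op": "jog_arm", "data": {
  "steps": [
    {"x": 0, "y": 0, "z": 2, "roll": 0, "jaw": 4.6},
    {"x": 0, "y": 0, "z": 2, "roll": 0, "jaw": 4.6},
    {"x": 0, "y": 0, "z": 2, "roll": 0, "jaw": 4.6},
    {"x": 0, "y": 0, "z": 1.3, "roll": 0, "jaw": 4.6},
    {"x": 0, "y": 0, "z": 0, "roll": 0, "jaw": 4.6},
    {"x": 0, "y": 0, "z": 0, "roll": 0, "jaw": 4.6}
  ]
}}

```text
time: 14.42
eef_pos: [0.4816, 0.3056, 0.0563]
orientation: [-3.1, -0.507, -0.002]
wrist_force: [0.4, -0.4, 0.7]
finger_gap: 0.537
grasp_force: 0.0
```

Request:
{"op": "jog_arm", "data": {
  "steps": [
    {"x": 0, "y": 0, "z": 0, "roll": 0, "jaw": 2.3},
    {"x": 0, "y": 0, "z": 0, "roll": 0, "jaw": 2.3},
    {"x": 0, "y": 0, "z": 0, "roll": 0, "jaw": 2.3},
    {"x": 0, "y": 0, "z": 0, "roll": 0, "jaw": 2.3}
  ]
}}

```text
time: 14.92
eef_pos: [0.4813, 0.3063, 0.0564]
orientation: [-3.099, -0.507, -0.002]
wrist_force: [-3.2, 4.7, 4.5]
finger_gap: 0.284
grasp_force: 57.1
```

Request:
{"op": "jog_arm", "data": {
  "steps": [
    {"x": -0.4, "y": 0, "z": -0.4, "roll": 0, "jaw": 2.3},
    {"x": -0.35, "y": 0, "z": -0.46, "roll": 0, "jaw": 2.3},
    {"x": -0.28, "y": 0, "z": -0.5, "roll": 0, "jaw": 2.3},
    {"x": -0.23, "y": 0, "z": -0.53, "roll": 0, "jaw": 2.3},
    {"x": 0, "y": 0, "z": 0, "roll": 0, "jaw": 2.3}
  ]
}}

```text
time: 15.55
eef_pos: [0.4699, 0.3025, 0.0749]
orientation: [-3.098, -0.507, -0.005]
wrist_force: [3.7, 8.2, -3.3]
finger_gap: 0.284
grasp_force: 55.5
```

Request:
{"op": "jog_arm", "data": {
  "steps": [
    {"x": -0.15, "y": 0, "z": -0.55, "roll": 0, "jaw": 2.3},
    {"x": -0.07, "y": 0, "z": -0.58, "roll": 0, "jaw": 2.3},
    {"x": 0, "y": 0, "z": -0.57, "roll": 0, "jaw": 2.3},
    {"x": 0.07, "y": 0, "z": -0.57, "roll": 0, "jaw": 2.3},
    {"x": 0, "y": 0, "z": 0, "roll": 0, "jaw": 2.3}
  ]
}}

```text
time: 16.18
eef_pos: [0.4686, 0.3021, 0.0975]
orientation: [-3.098, -0.507, -0.005]
wrist_force: [3.8, 8.5, -4.2]
finger_gap: 0.281
grasp_force: 54.6
```

Request:
{"op": "jog_arm", "data": {
  "steps": [
    {"x": 0.1, "y": 0, "z": -0.38, "roll": 0, "jaw": 2.3},
    {"x": 0.12, "y": 0, "z": -0.36, "roll": 0, "jaw": 2.3},
    {"x": 0.16, "y": 0, "z": -0.35, "roll": 0, "jaw": 2.3},
    {"x": 0.18, "y": 0, "z": -0.33, "roll": 0, "jaw": 2.3},
    {"x": 0, "y": 0, "z": 0, "roll": 0, "jaw": 2.3},
    {"x": 0, "y": 0, "z": 0, "roll": 0, "jaw": 2.3},
    {"x": 0, "y": 0, "z": 0, "roll": 0, "jaw": 2.3}
  ]
}}

```text
time: 17.05
eef_pos: [0.4719, 0.3033, 0.1107]
orientation: [-3.099, -0.508, 0.005]
wrist_force: [-2.4, 5.5, -4.3]
finger_gap: 0.282
grasp_force: 54.5
```

Request:
{"op": "jog_arm", "data": {
  "steps": [
    {"x": 0, "y": 0, "z": 0, "roll": 0, "jaw": 4.6},
    {"x": 0, "y": 0, "z": 0, "roll": 0, "jaw": 4.6},
    {"x": 0, "y": 0, "z": 0, "roll": 0, "jaw": 4.6},
    {"x": 0, "y": 0, "z": -1, "roll": 0, "jaw": 4.6},
    {"x": 0, "y": 0, "z": -3, "roll": 0, "jaw": 4.6},
    {"x": 0, "y": 0, "z": -4, "roll": 0, "jaw": 4.6},
    {"x": 0, "y": 0, "z": -4, "roll": 0, "jaw": 4.6},
    {"x": 0, "y": 0, "z": 0, "roll": 0, "jaw": 4.6}
  ]
}}

```text
time: 18.05
eef_pos: [0.4741, 0.3031, 0.2351]
orientation: [-3.099, -0.507, -0.011]
wrist_force: [0.1, 0.0, -0.2]
finger_gap: 0.536
grasp_force: 0.0
```

```bash
python3 - <<'E'
from h import *
s,d=snap('wrist','w7.png'); snap('scene','s7.png')
o=R.from_rotvec(s['orientation']).as_matrix()
print((s['eef_pos'][:2]-ctr)@M*1000,s['eef_pos'],s['wrist_force'],s['joints'].round(2))
a=cv2.imread('pics/w7.png')[0:400,100:540]; b=cv2.imread('pics/s7.png')[170:300,200:400]
cv2.imwrite('pics/c7.png',np.hstack([cv2.resize(a,(440,400)),cv2.resize(b,(360,400))]))
E
```

```text
[-130.05883019   -0.19880568] [0.47407068 0.30311314 0.23512955] [ 0.13712741  0.02486561 -0.17675949] [ 0.36  0.41  1.29 -0.    1.43  1.6 ]
```

View pics/c7.png

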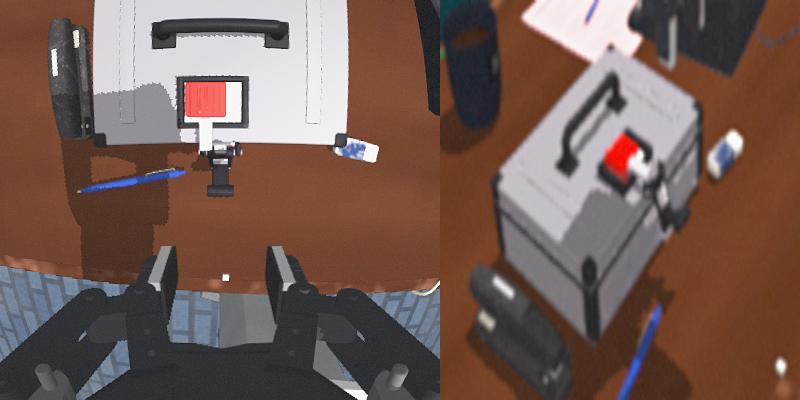

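```bash
python3 - <<'E'
from h import *
s,d=snap('wrist'); 
g=cv2.cvtColor(d['image'],cv2.COLOR_RGB2GRAY); print(g[140:205:3,320])
for z in (.051,.107): print(z,((onz(d,[(320,190)],z,s)-ctr)@M*1000))
f=200/np.tan(np.radians(57.536/2)); T=imaging.snapshot('scene'); C=T['camera_from_world']
for p in ((-122,0,51),(-130.5,0,107)):
    w=np.r_[ctr+M@(np.array(p[:2])/1000),p[2]/1000,1]; c=C@w; u=T['cx']+f*c[0]/-c[2]; v=T['cy']-f*c[1]/-c[2]; print(p,u,v,'crop',200+600-600+0 and (u-200)*1.8+440,(v-170)*400/130)
E
```

```text
[133 246 248 128  58  36 144 129  62  61  64  62  66  64  68  53  66  79
  51  94  93  96]
0.051 [[-139.52941361    1.17029609]]
0.107 [[-123.56884367    0.95242033]]
(-122, 0, 51) 330.18569195552544 243.22111836902894 crop 674.3342455199459 225.29574882778138
(-130.5, 0, 107) 333.1912357542173 225.6949829555519 crop 679.7442243575912 171.36917832477505
```

```bash
python3 - <<'E'
from h import *
s,d=snap('wrist')
r=big(red(d)); x0,y0,w,h=cv2.boundingRect(r); print(x0,y0,w,h,((onz(d,[(x0,y0),(x0+w,y0+h)],.098,s)-ctr)@M*1000).round(1))
c=((onz(d,[(194,140),(448,140)],.08,s)-ctr)@M*1000);print(c)
im=imaging.snapshot('scene'); 
a=im['image'][185:265,270:370,::-1]; b=d['image'][110:210,240:400,::-1]
cv2.imwrite('pics/c8.png',np.vstack([cv2.resize(a,(500,400),interpolation=2)[:, :],cv2.resize(b,(500,200)) ]))
E
```

```text
287 113 2 1 [[-60.6  27.8]
 [-61.5  26.2]]
[[ -82.08975502  118.68611626]
 [ -82.44864412 -118.59691385]]
```

View pics/c8.png

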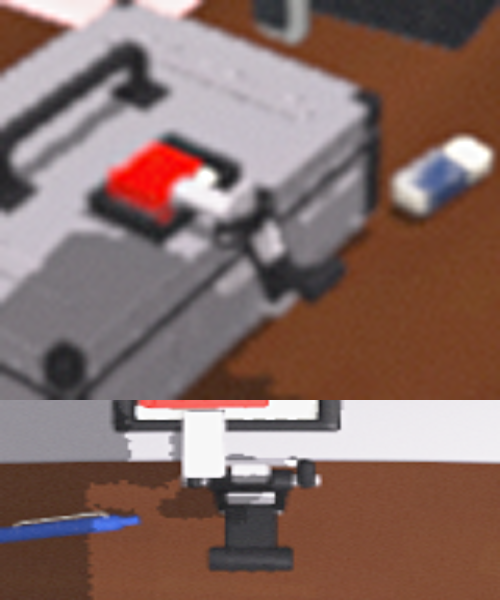

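Lid is still shut (corners fit) but the bar at crop (312,277) looks low: fit the latch angle from both views.

```bash
python3 - <<'E'
from h import *
s,d=snap('wrist'); T=imaging.snapshot('scene');C=T['camera_from_world'];f=200/np.tan(np.radians(T['fov_y']/2))
o,v=ray(d,[(320,189)],s)
for t in range(0,101,10):
    a=np.radians(228.7-t); p=np.array([-93+43.9*np.cos(a),0,84+43.9*np.sin(a)])/1000
    w=np.r_[ctr+M@p[:2],p[2]]; c=C@np.r_[w,1]
    k=w-o; e=np.linalg.norm(k-(k@v[0])*v[0])*1000
    print(t,(p*1000).round(),'scene',round(T['cx']+f*c[0]/-c[2],1),round(T['cy']-f*c[1]/-c[2],1),'wrist miss mm',round(e,1))
p0=cv2.cvtColor(cv2.imread('pics/scene0.png'),6)[215:260,300:350]; p1=cv2.cvtColor(T['image'],cv2.COLOR_RGB2GRAY)[215:260,300:350]
m=big((p0<45).astype(np.uint8)); print('before',cv2.boundingRect(m))
df=(cv2.absdiff(p0,p1)>40).astype(np.uint8); n,_,st,ce=cv2.connectedComponentsWithStats(df)
for i in range(1,n):
    if st[i,4]>6: print(st[i],ce[i].round(1)+[300,215], p0[_==i].mean(),p1[_==i].mean())
E
```

```text
0 [-122.    0.   51.] scene 330.2 243.2 wrist miss mm 16.1
10 [-127.    0.   57.] scene 332.0 242.3 wrist miss mm 9.6
20 [-132.    0.   63.] scene 333.6 240.9 wrist miss mm 3.8
30 [-135.    0.   70.] scene 334.7 239.1 wrist miss mm 1.6
40 [-136.    0.   77.] scene 335.3 236.9 wrist miss mm 5.1
50 [-137.    0.   85.] scene 335.5 234.4 wrist miss mm 7.6
60 [-136.    0.   93.] scene 335.2 231.6 wrist miss mm 8.9
70 [-134.    0.  100.] scene 334.4 228.7 wrist miss mm 8.8
80 [-131.    0.  107.] scene 333.2 225.8 wrist miss mm 7.4
90 [-126.    0.  113.] scene 331.5 222.8 wrist miss mm 4.8
100 [-120.    0.  118.] scene 329.5 220.1 wrist miss mm 1.2
before (17, 21, 21, 13)
[15  0 18  7 75] [323.3 217.2] 148.08 192.41333333333333
[  3   2  14  13 110] [310.2 223.4] 104.92727272727272 174.9909090909091
[ 0 11  4  4 11] [301.1 227.8] 145.72727272727272 78.45454545454545
[22 14  5  9 28] [323.8 233. ] 83.78571428571429 165.0
[ 4 18  7  3 12] [306.8 233.7] 146.58333333333334 191.16666666666666
[16 19  6 10 38] [318.6 239.6] 59.526315789473685 126.60526315789474
[22 28  8  6 28] [326.3 245.7] 45.17857142857143 112.85714285714286
```

Latch is at ≈27° (it dropped after release), hook free. Re-grip it there and swing it further up (~95°), checking.

Request:
{"op": "jog_arm", "data": {
  "steps": [
    {"x": -0.4, "y": -0.1, "z": 3, "roll": 0, "jaw": 4.6},
    {"x": 0, "y": 0, "z": 4, "roll": 0, "jaw": 4.6},
    {"x": 0, "y": 0, "z": 4, "roll": 0, "jaw": 4.6},
    {"x": 0, "y": 0, "z": 3, "roll": 0, "jaw": 4.6},
    {"x": 0, "y": 0, "z": 2.2, "roll": 0, "jaw": 4.6},
    {"x": 0, "y": 0, "z": 0, "roll": 0, "jaw": 4.6},
    {"x": 0, "y": 0, "z": 0, "roll": 0, "jaw": 4.6}
  ]
}}

```text
time: 19.32
eef_pos: [0.4694, 0.3026, 0.0701]
orientation: [-3.1, -0.507, -0.002]
wrist_force: [-0.5, 0.4, 0.6]
finger_gap: 0.541
grasp_force: 0.0
```

Request:
{"op": "jog_arm", "data": {
  "steps": [
    {"x": 0, "y": 0, "z": 0, "roll": 0, "jaw": 2.4},
    {"x": 0, "y": 0, "z": 0, "roll": 0, "jaw": 2.4},
    {"x": 0, "y": 0, "z": 0, "roll": 0, "jaw": 2.4},
    {"x": 0, "y": 0, "z": 0, "roll": 0, "jaw": 2.4}
  ]
}}

```text
time: 19.82
eef_pos: [0.4696, 0.3027, 0.0698]
orientation: [-3.1, -0.507, -0.003]
wrist_force: [1.5, 2.3, 2.9]
finger_gap: 0.29
grasp_force: 39.2
```

Request:
{"op": "jog_arm", "data": {
  "steps": [
    {"x": -0.18, "y": 0, "z": -0.48, "roll": 0, "jaw": 2.3},
    {"x": -0.08, "y": 0, "z": -0.48, "roll": 0, "jaw": 2.3},
    {"x": -0.05, "y": 0, "z": -0.76, "roll": 0, "jaw": 2.3},
    {"x": 0.08, "y": 0, "z": -0.76, "roll": 0, "jaw": 2.3},
    {"x": 0.22, "y": 0, "z": -0.74, "roll": 0, "jaw": 2.3},
    {"x": 0.34, "y": 0, "z": -0.68, "roll": 0, "jaw": 2.3},
    {"x": 0.46, "y": 0, "z": -0.63, "roll": 0, "jaw": 2.3},
    {"x": 0.37, "y": 0, "z": -0.37, "roll": 0, "jaw": 2.3},
    {"x": 0, "y": 0, "z": 0, "roll": 0, "jaw": 2.3},
    {"x": 0, "y": 0, "z": 0, "roll": 0, "jaw": 2.3}
  ]
}}

```text
time: 21.08
eef_pos: [0.4769, 0.3052, 0.1177]
orientation: [3.098, 0.508, -0.013]
wrist_force: [-12.9, -3.0, 0.3]
finger_gap: 0.283
grasp_force: 58.1
```

```bash
cat >> h.py <<'E'
def dark(T,t):  # is the bar at latch angle t? mean brightness round its projected place, scene view
    C=T['camera_from_world'];f=200/np.tan(np.radians(T['fov_y']/2)); g=cv2.cvtColor(T['image'],cv2.COLOR_RGB2GRAY)
    a=np.radians(228.7-t); p=np.array([-93+43.9*np.cos(a),0,84+43.9*np.sin(a)])/1000
    c=C@np.r_[ctr+M@p[:2],p[2],1]; u=T['cx']+f*c[0]/-c[2]; v=T['cy']-f*c[1]/-c[2]
    return int(g[int(v)-1:int(v)+2,int(u)-2:int(u)+3].mean())
E
python3 - <<'E'
from h import *
s,T=snap('scene','s9.png'); print(s['eef_pos'],s['wrist_force'],[(t,dark(T,t)) for t in range(0,101,10)])
r=big(red(T)); print(cv2.boundingRect(r))
a=cv2.imread('pics/s9.png'); b=cv2.imread('pics/s7.png')
g=cv2.cvtColor(a,6)[215:255,300:360]
for row in g[::2]: print(' '.join('%3d'%v for v in row[::2]))
E
```

```text
[0.47689803 0.30524971 0.11768588] [-12.87271487  -2.96796905   0.34251449] [(0, 66), (10, 64), (20, 65), (30, 65), (40, 82), (50, 105), (60, 119), (70, 122), (80, 108), (90, 109), (100, 69)]
(288, 203, 18, 11)
 35  41  84 104  73  97  59  44  50  48  50  54  52  49  55  51  49  45  49  77 126  74  41  64  79  78  74  83 147 172
 45  86 111 114 100  89  54  64  50  53  49  53  52  51  54  52  46  50  50  75 136  98  44  68  75  71 118 167 142 109
100 109 111 120 118 101  96 100  53  56  51  50  49  50  53  53  49  38  43  78 151 105  42  63  87 169 197 147 103  96
112 113 120 117 118 121 109  72  36  44  49  48  53  53  67 122  89  41  44  79 147 102  42  64 133 226 187 123 103 101
117 118 116 120 120 104  56  30  41  40  37  49  51  53  80 159 105  38  43  80 149 101  37  66 118 199 226 188 112  71
116 117 119 117  97  51  37  38  41  37  41  47  54  50  79 157 119  99  53  76 135 100  43  70  83 142 184 187  89  57
114 121 117  83  39  35  38  39  38  35  39  47  53  51  79 156 137 126 112 108 125  95  70  74  53  54  95 123  70  67
120 119  79  39  39  40  37  39  37  51  88  65  
[... 810 characters left out ...]
  82 111 143 131 113 116 119 132 128  74  52  70  76  75  76  77  75  76  75  75  79  76  79  78  76
 40  60 105  83  87 112 110 110 113 113 120 122 114  67  61  76  78  74  78  78  78  77  78  74  77  76  77  76  74  79
 60 102  70  87 114 111 111 110 110 113 126 108  64  60  75  77  76  78  76  78  78  75  77  74  75  77  77  77  77  79
 98  66  92 113 112 111 113 111 115 114 109  66  59  74  74  76  78  77  75  79  77  75  77  77  77  77  77  77  79  77
 71 104 115 110 112 114 111 115 117  99  60  60  75  74  75  77  77  75  77  74  77  76  76  77  77  76  74  77  77  77
105 117 114 112 114 112 111 115  92  53  65  74  76  76  74  77  77  75  77  76  73  76  78  75  79  75  77  74  75  78
```

Bar is up (no dark bar at its low place; grip at ≈92°). Release gently and check.

Request:
{"op": "jog_arm", "data": {
  "steps": [
    {"x": -0.1, "y": 0, "z": 0, "roll": 0, "jaw": 2.3},
    {"x": 0, "y": 0, "z": 0, "roll": 0, "jaw": 2.6},
    {"x": 0, "y": 0, "z": 0, "roll": 0, "jaw": 2.9},
    {"x": 0, "y": 0, "z": 0, "roll": 0, "jaw": 3.4},
    {"x": 0, "y": 0, "z": 0, "roll": 0, "jaw": 4},
    {"x": 0, "y": 0, "z": 0, "roll": 0, "jaw": 4.6},
    {"x": 0, "y": 0, "z": 0, "roll": 0, "jaw": 4.6}
  ]
}}

```text
time: 22.0
eef_pos: [0.4791, 0.3058, 0.1184]
orientation: [3.1, 0.507, 0.0]
wrist_force: [0.2, -0.1, -0.3]
finger_gap: 0.536
grasp_force: 0.0
```

```bash
python3 - <<'E'
from h import *
s,T=snap('scene','s10.png'); print(s['eef_pos'],s['wrist_force'],[(t,dark(T,t)) for t in range(0,101,10)])
g=cv2.cvtColor(T['image'],cv2.COLOR_RGB2GRAY)[227:255,310:346]
for row in g[::3]: print(' '.join('%3d'%v for v in row[::2]))
E
```

```text
[0.47912644 0.30579335 0.11835298] [ 0.2427956  -0.05457835 -0.30930142] [(0, 49), (10, 53), (20, 55), (30, 59), (40, 82), (50, 105), (60, 120), (70, 128), (80, 122), (90, 110), (100, 106)]
137 165 164 162  98  54  56  72 158 130 127 156 126 125 119 122  97  72
117  91  42  51  47  54  53  70 159 129 120 123 123 122 120 119  80  75
119 102  91  73  54 116 112  97 160 121 117 123 122 116  85  52  60  72
108 112 109  91  72  70 163 106  70 117 126 120  99  64  61  72  72  74
119  95  75 141 155  79  42  39  36  48  53  59  56  56  65  73  75  75
 67 100 163 148 125  96  44  34  45  38  52  61  50  50  71  75  77  75
111 111 111 109 110 134  98 124 126  59  40  48  62  76  76  76  76  76
113 113 109 112 115 119  93  74  71  77  76  76  73  78  77  73  75  74
111 112 113 116  99  57  60  73  75  73  74  75  76  74  78  77  75  79
113 113 106  68  49  57  68  73  77  75  75  74  77  78  76  77  75  74
```

```bash
python3 - <<'E'
from h import *
ims={n:cv2.cvtColor(cv2.imread(f'pics/{n}.png'),cv2.COLOR_BGR2RGB) for n in('s7','s9','s10')}
for n,i in ims.items():
    h=cv2.cvtColor(i,cv2.COLOR_RGB2HSV); m=(((h[...,0]<8)|(h[...,0]>172))&(h[...,1]>200)&(h[...,2]>110)).astype(np.uint8); m[:180]=0;m[260:]=0;m[:,:270]=0;m[:,360:]=0
    print(n,cv2.boundingRect(big(m)),cv2.contourArea(big(m)))
# lid motion: track a patch at handle's left part and left front corner between views
G={n:cv2.cvtColor(i,cv2.COLOR_RGB2GRAY) for n,i in ims.items()}
for nm,(x,y,w,h) in {'handle':(262,200,30,30),'leftcorner':(224,225,20,24),'frontcorner':(268,258,22,20)}.items():
    t=G['s7'][y:y+h,x:x+w]
    for n in('s9','s10'):
        r=cv2.matchTemplate(G[n][y-20:y+h+20,x-20:x+w+20],t,cv2.TM_CCOEFF_NORMED); _,v,_,l=cv2.minMaxLoc(r); print(nm,n,round(v,2),(l[0]-20,l[1]-20))
E
```

```text
s7 (292, 214, 18, 13) 100.5
s9 (288, 203, 18, 10) 70.5
s10 (292, 214, 18, 13) 100.0
handle s9 0.59 (-4, -8)
handle s10 1.0 (0, 0)
leftcorner s9 0.94 (-1, -2)
leftcorner s10 1.0 (0, 0)
frontcorner s9 0.95 (0, 0)
frontcorner s10 1.0 (0, 0)
```

The lid was being lifted with the latch locked in the grip (then dropped back), latch still at 27°. Re-grip, and pull outward so the latch straightens past the hinge–pin line.

Request:
{"op": "jog_arm", "data": {
  "steps": [
    {"x": -0.95, "y": 0, "z": 0, "roll": 0, "jaw": 4.6},
    {"x": 0, "y": 0, "z": 2.4, "roll": 0, "jaw": 4.6},
    {"x": 0, "y": 0, "z": 2.4, "roll": 0, "jaw": 4.6},
    {"x": 0, "y": 0, "z": 0, "roll": 0, "jaw": 4.6},
    {"x": 0, "y": 0, "z": 0, "roll": 0, "jaw": 2.4},
    {"x": 0, "y": 0, "z": 0, "roll": 0, "jaw": 2.4},
    {"x": 0, "y": 0, "z": 0, "roll": 0, "jaw": 2.4},
    {"x": 0, "y": 0, "z": 0, "roll": 0, "jaw": 2.4}
  ]
}}

```text
time: 23.05
eef_pos: [0.4705, 0.3031, 0.071]
orientation: [-3.1, -0.507, -0.003]
wrist_force: [1.2, 1.2, 3.3]
finger_gap: 0.292
grasp_force: 36.2
```

Request:
{"op": "jog_arm", "data": {
  "steps": [
    {"x": -0.35, "y": 0, "z": -0.3, "roll": 0, "jaw": 2.4},
    {"x": -0.1, "y": 0, "z": -0.4, "roll": 0, "jaw": 2.4},
    {"x": 0, "y": 0, "z": 0, "roll": 0, "jaw": 2.4}
  ]
}}

```text
time: 23.42
eef_pos: [0.4668, 0.3018, 0.0777]
orientation: [-3.099, -0.507, -0.005]
wrist_force: [5.1, 4.3, -1.4]
finger_gap: 0.285
grasp_force: 35.9
```

Request:
{"op": "jog_arm", "data": {
  "steps": [
    {"x": -0.15, "y": 0, "z": -0.35, "roll": 0, "jaw": 2.4},
    {"x": -0.05, "y": 0, "z": -0.35, "roll": 0, "jaw": 2.4},
    {"x": 0, "y": 0, "z": 0, "roll": 0, "jaw": 2.4}
  ]
}}

```text
time: 23.8
eef_pos: [0.4644, 0.301, 0.0844]
orientation: [-3.1, -0.507, -0.002]
wrist_force: [4.2, 3.3, -1.7]
finger_gap: 0.29
grasp_force: 35.5
```

```bash
cat >> h.py <<'E'
def lidchk():
    s,T=snap('scene'); h=cv2.cvtColor(T['image'],cv2.COLOR_RGB2HSV); m=(((h[...,0]<8)|(h[...,0]>172))&(h[...,1]>200)&(h[...,2]>110)).astype(np.uint8); m[:180]=0;m[260:]=0;m[:,:270]=0;m[:,360:]=0
    p=np.r_[(s['eef_pos'][:2]-ctr)@M*1000,s['eef_pos'][2]*1000-2]; q=p-[-93,0,84]
    print('red box (shut 292,214,18,13):',cv2.boundingRect(big(m)),'bar',p.round(1),'r',np.hypot(q[0],q[2]).round(1),'theta if shut',(228.7-np.degrees(np.arctan2(q[2],q[0]))%360).round(1),s['wrist_force'].round(1))
E
python3 -c "from h import *;lidchk()"
```

```text
red box (shut 292,214,18,13): (292, 214, 18, 13) bar [-139.9    0.9   82.4] r 46.9 theta if shut 46.7 [ 4.2  3.3 -1.7]
```

Works: lid still shut, latch ≈ 47°. Continue.

Request:
{"op": "jog_arm", "data": {
  "steps": [
    {"x": -0.05, "y": 0, "z": -0.35, "roll": 0, "jaw": 2.4},
    {"x": 0, "y": 0, "z": -0.35, "roll": 0, "jaw": 2.4},
    {"x": 0, "y": 0, "z": -0.35, "roll": 0, "jaw": 2.4},
    {"x": 0, "y": 0, "z": 0, "roll": 0, "jaw": 2.4}
  ]
}}

```text
time: 24.35
eef_pos: [0.4634, 0.3006, 0.095]
orientation: [-3.1, -0.507, -0.0]
wrist_force: [2.5, 3.6, -3.7]
finger_gap: 0.29
grasp_force: 35.0
```

```bash
python3 -c "from h import *;lidchk()"
```

```text
red box (shut 292,214,18,13): (292, 214, 18, 12) bar [-140.9    0.9   93. ] r 48.8 theta if shut 59.3 [ 2.5  3.6 -3.7]
```

Request:
{"op": "jog_arm", "data": {
  "steps": [
    {"x": -0.2, "y": 0, "z": -0.2, "roll": 0, "jaw": 2.4},
    {"x": 0, "y": 0, "z": -0.3, "roll": 0, "jaw": 2.4},
    {"x": 0, "y": 0, "z": 0, "roll": 0, "jaw": 2.4}
  ]
}}

```text
time: 24.78
eef_pos: [0.4625, 0.3003, 0.1003]
orientation: [-3.1, -0.507, -0.005]
wrist_force: [5.7, 4.1, -3.1]
finger_gap: 0.294
grasp_force: 34.6
```

```bash
python3 - <<'E'
from h import *
lidchk()
T=imaging.snapshot('scene');g=cv2.cvtColor(T['image'],cv2.COLOR_RGB2GRAY)[213:249,306:350]
for row in g[::2]: print(' '.join('%3d'%v for v in row[::2]))
E
```

```text
red box (shut 292,214,18,13): (292, 214, 18, 12) bar [-141.9    0.9   98.3] r 51.0 theta if shut 65.0 [ 5.7  4.1 -3.1]
 46  91 147 176 164  89 112 106  94  88  84  54  43  49  50  51  55  50  54  54  50  51
 85  57  44  74  84  54  83  91  83  75  77  57  48  47  48  49  55  49  53  53  51  60
 82  83  82  39  42  58  91  91  63  52  55  82  55  48  49  54  50  48  55  54  48  62
107 136 255 168  43  45  76  81  56  54  50  62  55  53  55  52  50  47  50  49  47  77
151 159 236 117  46 131  76  69  56  49  47  46  73  92  54  57  47  50  55 103  95 127
165 157 148 142 134 172  98  51  55  45  48  50  71  72  55  50  48  46  44  80 114 113
118 129 155 159 153 160 130  47  50  48  46  48  47  44  53  46  48  48  45  69 112  74
 35  48 106 135 150 107  69  38  50  50  49  49  48  47  51  45  46  44  46  79 110  50
 62  99 106  76  49  49  40  43  91  84  52  44  53  50  50  67  67  45  44  84 114  66
106 112 111  89  99  86  57  69 169 161 160  91  47  50  79 136  83  38  42  87 116  71
111 112 116  95  76  74  91  42 105 162 169  88  49  54  88 147  84  40  43  87  96  68
113 115 108 109 104  92  75 112  67  93  73  44  52  44  88 150  82  65  66  66  72  72
115 105 108 107 101  75 128 154 117  46  39  48  54  49  91 149  85  68  70  70  72  69
109 110 115  86  75 132 153 144 115  92  45  38  53  44  88 147  85  70  73  69  70  70
108 112  77  75 150 152 137 111 118 117  89  41  65  91 125 147  83  71  71  76  73  73
109  81  79 105 139 125 108 108 117 127 115  87 138 143 104  91  74  73  73  75  72  72
 79  82 108 107 108 106 108 114 118 110  73 139 135  87  70  72  72  75  72  72  71  75
 80 107 107 108 106 107 108 120 104  63  56  77  75  72  71  71  70  74  72  73  69  73
```

Request:
{"op": "jog_arm", "data": {
  "steps": [
    {"x": 0.05, "y": 0, "z": -0.35, "roll": 0, "jaw": 2.4},
    {"x": 0.15, "y": 0, "z": -0.35, "roll": 0, "jaw": 2.4},
    {"x": 0, "y": 0, "z": 0, "roll": 0, "jaw": 2.4}
  ]
}}

```text
time: 25.25
eef_pos: [0.4633, 0.3006, 0.1068]
orientation: [-3.1, -0.507, 0.0]
wrist_force: [1.5, 2.7, -3.1]
finger_gap: 0.286
grasp_force: 34.5
```

```bash
python3 - <<'E'
from h import *
lidchk()
E
```

```text
red box (shut 292,214,18,13): (291, 212, 19, 13) bar [-141.1    0.9  104.8] r 52.4 theta if shut 72.1 [ 1.5  2.7 -3.1]
```

Request:
{"op": "jog_arm", "data": {
  "steps": [
    {"x": -0.05, "y": 0, "z": 0.4, "roll": 0, "jaw": 2.4},
    {"x": 0, "y": 0, "z": 0, "roll": 0, "jaw": 2.4},
    {"x": 0, "y": 0, "z": 0, "roll": 0, "jaw": 4.6},
    {"x": 0, "y": 0, "z": 0, "roll": 0, "jaw": 4.6},
    {"x": 0, "y": 0, "z": 0, "roll": 0, "jaw": 4.6},
    {"x": 0, "y": 0, "z": 0, "roll": 0, "jaw": 4.6},
    {"x": 0, "y": 0, "z": -4, "roll": 0, "jaw": 4.6},
    {"x": 0, "y": 0, "z": -4, "roll": 0, "jaw": 4.6},
    {"x": 0, "y": 0, "z": -4, "roll": 0, "jaw": 4.6},
    {"x": 0, "y": 0, "z": 0, "roll": 0, "jaw": 4.6}
  ]
}}

```text
time: 26.55
eef_pos: [0.4638, 0.3008, 0.2257]
orientation: [-3.099, -0.507, -0.009]
wrist_force: [-0.1, 1.0, -0.6]
finger_gap: 0.538
grasp_force: 0.0
```

```bash
python3 - <<'E'
from h import *
lidchk()
s,T=snap('scene','s11.png'); print([(t,dark(T,t)) for t in range(0,101,10)])
g=cv2.cvtColor(T['image'],cv2.COLOR_RGB2GRAY)[217:247,310:346]
for row in g[::2]: print(' '.join('%3d'%v for v in row[::2]))
s,d=snap('wrist','w11.png'); g=cv2.cvtColor(d['image'],cv2.COLOR_RGB2GRAY)
print(s['eef_pos']); print('col320',[(r,int(g[r,320])) for r in range(130,230,3)])
E
```

```text
red box (shut 292,214,18,13): (292, 214, 18, 13) bar [-140.5    0.8  223.7] r 147.6 theta if shut 119.9 [-0.1  1.  -0.6]
[(0, 118), (10, 139), (20, 101), (30, 73), (40, 53), (50, 62), (60, 102), (70, 130), (80, 125), (90, 114), (100, 135)]
 64  32  52  99 171 193 193 194 194 194 170 123 120 141 110  96 100  43
251 191  48  43 145 197 194 195 195 165 125 126 125  84  96 151 114  39
250 200  41  88 162 181 175 191 156 118 127 139  79 106 165 149 102  39
242 231 176 232 230 161  59  99 121 122 108  86 105 141 144 123 102  37
234 243 241 230 239 196  50  70 128 117  73 121 145 130 124 126 105  41
149 192 206 164 175  94  44  67 108  80 132 160 128 124 126 126  99  73
151 147  85  79  60  41  81 183 121 108 143 133 123 121 121 141 109  78
117  95  64  74  57  68 164 181 177 114 124 126 127  89  69  84  58  69
174 111  90  85  85  53 151 177 189 127 107 117  81  57  51  52  63  74
142 112 107  89  72 100  73 148 117  52  62  61  58  54  49  68  77  74
113 116  97  78 137 162 110  49  45  41  39  45  48  49  70  77  77  75
125  96  80 143 163 153 120  69  42  41  38  43  72  70  76  77  76  78
 91  81 159 160 145 120 124 117  68  35  46 124 192 111  70  72  76  79
 88 112 146 136 115 118 126 138 107  53 128 173 129  74  76  77  76  78
117 114 115 113 114 120 125 117  75 143 164 111  74  77  77  77  77  78
[0.46269532 0.30026206 0.22236541]
col320 [(130, 233), (133, 233), (136, 234), (139, 89), (142, 66), (145, 41), (148, 121), (151, 164), (154, 166), (157, 164), (160, 65), (163, 40), (166, 48), (169, 50), (172, 42), (175, 49), (178, 48), (181, 39), (184, 38), (187, 64), (190, 80), (193, 69), (196, 62), (199, 91), (202, 86), (205, 95), (208, 89), (211, 89), (214, 92), (217, 86), (220, 83), (223, 85), (226, 84), (229, 82)]
```

Latch now ≈ 40°. Grip force depends on the commanded opening, so use a much lighter pinch (low torsion) and lift along the arc.

Request:
{"op": "jog_arm", "data": {
  "steps": [
    {"x": 0.5, "y": 0, "z": 4, "roll": 0, "jaw": 4.6},
    {"x": 0, "y": 0, "z": 4, "roll": 0, "jaw": 4.6},
    {"x": 0, "y": 0, "z": 4, "roll": 0, "jaw": 4.6},
    {"x": 0, "y": 0, "z": 2.3, "roll": 0, "jaw": 4.6},
    {"x": 0, "y": 0, "z": 0, "roll": 0, "jaw": 4.6},
    {"x": 0, "y": 0, "z": 0, "roll": 0, "jaw": 2.55},
    {"x": 0, "y": 0, "z": 0, "roll": 0, "jaw": 2.55},
    {"x": 0, "y": 0, "z": 0, "roll": 0, "jaw": 2.55},
    {"x": 0, "y": 0, "z": 0, "roll": 0, "jaw": 2.55}
  ]
}}

```text
time: 27.82
eef_pos: [0.4679, 0.3022, 0.0804]
orientation: [-3.1, -0.507, -0.002]
wrist_force: [-0.1, 2.2, 1.4]
finger_gap: 0.306
grasp_force: 11.0
```

Request:
{"op": "jog_arm", "data": {
  "steps": [
    {"x": -0.05, "y": 0, "z": -0.38, "roll": 0, "jaw": 2.55},
    {"x": 0, "y": 0, "z": -0.38, "roll": 0, "jaw": 2.55},
    {"x": 0, "y": 0, "z": -0.38, "roll": 0, "jaw": 2.55},
    {"x": 0.05, "y": 0, "z": -0.38, "roll": 0, "jaw": 2.55},
    {"x": 0, "y": 0, "z": 0, "roll": 0, "jaw": 2.55}
  ]
}}

```text
time: 28.45
eef_pos: [0.4682, 0.3023, 0.0955]
orientation: [-3.1, -0.507, -0.003]
wrist_force: [3.2, 4.2, -2.2]
finger_gap: 0.298
grasp_force: 10.8
```

```bash
python3 - <<'E'
from h import *
lidchk()
E
```

```text
red box (shut 292,214,18,13): (292, 214, 18, 13) bar [-135.8    0.9   93.5] r 43.9 theta if shut 61.2 [ 3.2  4.2 -2.2]
```

Lid shut, latch ≈ 61° on its arc. Continue to ~90°.

Request:
{"op": "jog_arm", "data": {
  "steps": [
    {"x": 0.09, "y": 0, "z": -0.37, "roll": 0, "jaw": 2.55},
    {"x": 0.13, "y": 0, "z": -0.37, "roll": 0, "jaw": 2.55},
    {"x": 0.16, "y": 0, "z": -0.34, "roll": 0, "jaw": 2.55},
    {"x": 0.18, "y": 0, "z": -0.34, "roll": 0, "jaw": 2.55},
    {"x": 0.22, "y": 0, "z": -0.32, "roll": 0, "jaw": 2.55},
    {"x": 0, "y": 0, "z": 0, "roll": 0, "jaw": 2.55},
    {"x": 0, "y": 0, "z": 0, "roll": 0, "jaw": 2.55}
  ]
}}

```text
time: 29.38
eef_pos: [0.475, 0.3045, 0.1127]
orientation: [-3.1, -0.507, -0.0]
wrist_force: [0.3, 2.7, -0.7]
finger_gap: 0.299
grasp_force: 10.6
```

```bash
python3 - <<'E'
from h import *
lidchk()
E
```

```text
red box (shut 292,214,18,13): (292, 214, 18, 13) bar [-128.7    0.8  110.7] r 44.6 theta if shut 85.5 [ 0.3  2.7 -0.7]
```

Request:
{"op": "jog_arm", "data": {
  "steps": [
    {"x": 0, "y": 0, "z": 0, "roll": 0, "jaw": 3},
    {"x": 0, "y": 0, "z": 0, "roll": 0, "jaw": 4},
    {"x": 0, "y": 0, "z": 0, "roll": 0, "jaw": 4.6},
    {"x": 0, "y": 0, "z": 0, "roll": 0, "jaw": 4.6},
    {"x": 0, "y": 0, "z": -4, "roll": 0, "jaw": 4.6},
    {"x": 0, "y": 0, "z": -4, "roll": 0, "jaw": 4.6},
    {"x": 0, "y": 0, "z": -2, "roll": 0, "jaw": 4.6},
    {"x": 0, "y": 0, "z": 0, "roll": 0, "jaw": 4.6}
  ]
}}

```text
time: 30.42
eef_pos: [0.4755, 0.3046, 0.2136]
orientation: [-3.1, -0.507, -0.005]
wrist_force: [0.2, -0.0, -0.3]
finger_gap: 0.537
grasp_force: 0.0
```

```bash
python3 - <<'E'
from h import *
lidchk()
s,T=snap('scene','s12.png'); print([(t,dark(T,t)) for t in range(0,101,10)])
g=cv2.cvtColor(T['image'],cv2.COLOR_RGB2GRAY)[211:247,310:346]
for row in g[::2]: print(' '.join('%3d'%v for v in row[::2]))
s,d=snap('wrist','w12.png'); o=R.from_rotvec(s['orientation']).as_matrix(); print(s['eef_pos'],s['joints'].round(2))
E
```

```text
red box (shut 292,214,18,13): (292, 214, 18, 13) bar [-128.3    0.8  211.6] r 132.4 theta if shut 123.3 [ 0.2 -0.  -0.3]
[(0, 66), (10, 64), (20, 94), (30, 120), (40, 189), (50, 196), (60, 106), (70, 85), (80, 71), (90, 55), (100, 118)]
194 191 191 192 191 191 192 192 192 190 189 190 191 186 141 118 117  77
174 190 192 191 191 191 190 190 190 192 191 192 182 141 113 120  88  51
 64 111 153 185 194 190 189 191 192 191 194 176 129 120 134  99  68  42
 67  33  53  99 167 192 191 190 190 193 167 124 116 141 110  94  99  43
249 176  51  42 143 193 192 194 191 163 122  82  79  80  95 148 110  46
251 167  40  58 158 182 175 189 155 111  76  46  49  84 164 152 100  41
242 231 174 175 193 155  62  97 108  60  50  52  55 134 145 123 100  44
233 242 241 223 207 114  37  67  77  44  49  39 101 130 121 122 103  46
145 186 202 199 155  37  89 142 131  57  39  34  97 124 124 125  98  71
148 143  81  93  45  73 157 164 156  91  41  34  92 122 121 136 110  76
116  94  63  65  60  46  83 127 106  44  40  40  53 133 149  86  56  67
171 107  88  80 102  68  96  54  41  35  42  49 135 235 191  61  62  75
138 112 109  76  70 142 233 134  98  64  45 144 237 205 138  71  74  75
113 115 106  78 133 157 161 125 123 118 104 146 197 143  89  74  73  77
123  99  77 141 162 149 122 120 120 129 125 119 146  90  68  75  74  78
 85  80 158 159 143 117 123 121 137 137  78  59  76  73  72  75  75  75
 82 112 147 132 112 116 120 138 126  74  52  74  78  75  75  77  77  76
112 111 109 112 114 119 124 116  64  62  76  79  76  77  79  79  76  78
[0.4747282  0.30430185 0.21144713] [ 0.36  0.44  1.32 -0.    1.38  1.61]
```

Latch stays at ≈ 86°, lid shut. Now to the handle with the tool turned 90°.

Request:
{"op": "jog_arm", "data": {
  "steps": [
    {"x": 0, "y": 0, "z": -4.5, "roll": 0, "jaw": 4},
    {"x": 3.6, "y": 0.1, "z": 0, "roll": 0, "jaw": 4},
    {"x": 3.6, "y": 0, "z": 0, "roll": 0, "jaw": 4},
    {"x": 3.6, "y": 0, "z": 0, "roll": 0, "jaw": 4},
    {"x": 3.55, "y": 0, "z": 0, "roll": 0, "jaw": 4},
    {"x": 0, "y": 0, "z": 0, "roll": -10, "jaw": 4},
    {"x": 0, "y": 0, "z": 0, "roll": -10, "jaw": 4},
    {"x": 0, "y": 0, "z": 0, "roll": -10, "jaw": 4},
    {"x": 0, "y": 0, "z": 0, "roll": -10, "jaw": 4},
    {"x": 0, "y": 0, "z": 0, "roll": -10, "jaw": 4}
  ]
}}

```text
time: 31.82
eef_pos: [0.6113, 0.3492, 0.2556]
orientation: [-2.59, -1.777, 0.004]
wrist_force: [0.3, -0.1, -0.3]
finger_gap: 0.468
grasp_force: 0.0
```

Request:
{"op": "jog_arm", "data": {
  "steps": [
    {"x": 0, "y": 0, "z": 0, "roll": -10, "jaw": 4},
    {"x": 0, "y": 0, "z": 0, "roll": -10, "jaw": 4},
    {"x": 0, "y": 0, "z": 0, "roll": -10, "jaw": 4},
    {"x": 0, "y": 0, "z": 0, "roll": -10, "jaw": 4},
    {"x": 0, "y": 0, "z": 0, "roll": 0, "jaw": 4},
    {"x": 0, "y": 0, "z": 0, "roll": 0, "jaw": 4}
  ]
}}

```text
time: 32.58
eef_pos: [0.6114, 0.3492, 0.2566]
orientation: [-1.837, -2.547, 0.002]
wrist_force: [-0.1, -0.0, -0.3]
finger_gap: 0.467
grasp_force: 0.0
```

```bash
python3 - <<'E'
from h import *
s,d=snap('wrist','w13.png'); o=R.from_rotvec(s['orientation']).as_matrix()
print((s['eef_pos'][:2]-ctr)@M*1000,s['eef_pos'],s['joints'].round(2),np.degrees(np.arctan2(o[1,0],o[0,0])),np.degrees(np.arctan2(o[1,1],o[0,1])))
g=cv2.cvtColor(d['image'],cv2.COLOR_RGB2GRAY)
for r in (150,180,200,220): print(r,[(c,int(g[r,c])) for c in range(270,372,4)])
for y in(30,0,-30): # expected columns of handle centre
    w=np.r_[ctr+M@(np.array([15,y])/1000),.11,1]; W=np.eye(4);W[:3,:3]=o;W[:3,3]=s['eef_pos']
    c=np.linalg.inv(W@d['T_tool_cam'])@w; f=200/np.tan(np.radians(d['fov_y']/2)); q=np.array([c[0],-c[1]]); t=np.arctan2(np.linalg.norm(q),-c[2]); print(y,d['cx']+f*t*q[0]/np.linalg.norm(q),d['cy']+f*t*q[1]/np.linalg.norm(q))
E
```

```text
[14.8003085  -0.52365043] [0.61138689 0.34924916 0.25661623] [0.35 0.67 0.77 0.   1.7  0.03] 108.39527194737482 18.395269502298937
150 [(270, 81), (274, 80), (278, 55), (282, 223), (286, 216), (290, 216), (294, 216), (298, 216), (302, 216), (306, 216), (310, 217), (314, 154), (318, 43), (322, 47), (326, 31), (330, 131), (334, 217), (338, 215), (342, 217), (346, 215), (350, 215), (354, 216), (358, 215), (362, 217), (366, 213), (370, 215)]
180 [(270, 150), (274, 78), (278, 79), (282, 158), (286, 217), (290, 217), (294, 217), (298, 216), (302, 218), (306, 217), (310, 216), (314, 160), (318, 54), (322, 64), (326, 38), (330, 127), (334, 216), (338, 216), (342, 218), (346, 215), (350, 215), (354, 215), (358, 215), (362, 216), (366, 215), (370, 216)]
200 [(270, 202), (274, 180), (278, 76), (282, 142), (286, 217), (290, 217), (294, 217), (298, 217), (302, 216), (306, 215), (310, 217), (314, 172), (318, 48), (322, 65), (326, 38), (330, 172), (334, 216), (338, 216), (342, 216), (346, 217), (350, 216), (354, 218), (358, 216), (362, 215), (366, 215), (370, 216)]
220 [(270, 217), (274, 219), (278, 219), (282, 219), (286, 218), (290, 216), (294, 218), (298, 218), (302, 218), (306, 218), (310, 52), (314, 49), (318, 49), (322, 68), (326, 47), (330, 51), (334, 185), (338, 216), (342, 216), (346, 216), (350, 215), (354, 216), (358, 215), (362, 215), (366, 215), (370, 216)]
30 321.3192381376634 158.52510712758266
0 321.4692476590409 191.15826937405413
-30 321.6083388976911 221.91977929384723
```

Handle bar lies at column 322, as predicted; descend and grip.

Request:
{"op": "jog_arm", "data": {
  "steps": [
    {"x": 0, "y": 0, "z": 4, "roll": 0, "jaw": 4},
    {"x": 0, "y": 0, "z": 4, "roll": 0, "jaw": 4},
    {"x": 0, "y": 0, "z": 3.5, "roll": 0, "jaw": 4},
    {"x": 0, "y": 0, "z": 2.8, "roll": 0, "jaw": 4},
    {"x": 0, "y": 0, "z": 0, "roll": 0, "jaw": 0.9},
    {"x": 0, "y": 0, "z": 0, "roll": 0, "jaw": 0.9},
    {"x": 0, "y": 0, "z": 0, "roll": 0, "jaw": 0.9},
    {"x": 0, "y": 0, "z": 0, "roll": 0, "jaw": 0.9},
    {"x": 0, "y": 0, "z": 0, "roll": 0, "jaw": 0.9}
  ]
}}

```text
time: 33.75
eef_pos: [0.6111, 0.3492, 0.1151]
orientation: [-1.834, -2.551, 0.001]
wrist_force: [-4.7, -2.6, -0.6]
finger_gap: 0.116
grasp_force: 49.6
```

Request:
{"op": "jog_arm", "data": {
  "steps": [
    {"x": 0, "y": 0.31, "z": -0.41, "roll": 0, "jaw": 0.9},
    {"x": 0, "y": 0.33, "z": -0.4, "roll": 0, "jaw": 0.9},
    {"x": 0, "y": 0.34, "z": -0.39, "roll": 0, "jaw": 0.9},
    {"x": 0, "y": 0, "z": 0, "roll": 0, "jaw": 0.9}
  ]
}}

```text
time: 34.25
eef_pos: [0.6184, 0.3516, 0.1254]
orientation: [-1.831, -2.548, 0.011]
wrist_force: [-12.5, -6.0, -3.7]
finger_gap: 0.121
grasp_force: 49.0
```

```bash
python3 - <<'E'
from h import *
lidchk()
E
```

```text
red box (shut 292,214,18,13): (290, 208, 17, 11) bar [ 22.2  -0.5 123.4] r 121.7 theta if shut 209.8 [-12.5  -6.   -3.7]
```

The lid comes up. Continue along the arc.

Request:
{"op": "jog_arm", "data": {
  "steps": [
    {"x": 0, "y": 0.4, "z": -0.35, "roll": 0, "jaw": 0.9},
    {"x": 0, "y": 0.4, "z": -0.34, "roll": 0, "jaw": 0.9},
    {"x": 0, "y": 0.4, "z": -0.33, "roll": 0, "jaw": 0.9},
    {"x": 0, "y": 0.45, "z": -0.28, "roll": 0, "jaw": 0.9},
    {"x": 0, "y": 0.45, "z": -0.27, "roll": 0, "jaw": 0.9},
    {"x": 0, "y": 0.45, "z": -0.26, "roll": 0, "jaw": 0.9},
    {"x": 0, "y": 0, "z": 0, "roll": 0, "jaw": 0.9}
  ]
}}

```text
time: 35.17
eef_pos: [0.643, 0.3599, 0.1471]
orientation: [-1.832, -2.55, 0.006]
wrist_force: [-17.0, -8.7, 10.8]
finger_gap: 0.116
grasp_force: 48.5
```

Request:
{"op": "jog_arm", "data": {
  "steps": [
    {"x": 0, "y": 0.48, "z": -0.2, "roll": 0, "jaw": 0.9},
    {"x": 0, "y": 0.48, "z": -0.18, "roll": 0, "jaw": 0.9},
    {"x": 0, "y": 0.49, "z": -0.16, "roll": 0, "jaw": 0.9},
    {"x": 0, "y": 0.5, "z": -0.12, "roll": 0, "jaw": 0.9},
    {"x": 0, "y": 0.5, "z": -0.1, "roll": 0, "jaw": 0.9},
    {"x": 0, "y": 0.5, "z": -0.08, "roll": 0, "jaw": 0.9},
    {"x": 0, "y": 0, "z": 0, "roll": 0, "jaw": 0.9}
  ]
}}

```text
time: 36.05
eef_pos: [0.6727, 0.37, 0.1575]
orientation: [1.832, 2.55, 0.004]
wrist_force: [-9.4, -4.9, 14.1]
finger_gap: 0.12
grasp_force: 48.2
```

```bash
python3 - <<'E'
from h import *
s=ctrl.state(); p=np.r_[(s['eef_pos'][:2]-ctr)@M*1000,s['eef_pos'][2]*1000-4]; q=p-[89,0,60]; print(p.round(1),np.hypot(q[0],q[2]),146-np.degrees(np.arctan2(q[2],q[0])),s['wrist_force'])
E
```

```text
[ 79.5  -0.6 153.5] 93.99065848834415 50.202701023083364 [-9.4305849  -4.92085279 14.09343393]
```

Request:
{"op": "jog_arm", "data": {
  "steps": [
    {"x": 0, "y": 0.3, "z": -0.2, "roll": 0, "jaw": 0.9},
    {"x": 0, "y": 0.4, "z": -0.1, "roll": 0, "jaw": 0.9},
    {"x": 0, "y": 0, "z": 0, "roll": 0, "jaw": 0.9}
  ]
}}

```text
time: 36.42
eef_pos: [0.6787, 0.372, 0.1583]
orientation: [-1.833, -2.551, 0.001]
wrist_force: [-8.7, -4.4, 5.1]
finger_gap: 0.12
grasp_force: 47.1
```

Request:
{"op": "jog_arm", "data": {
  "steps": [
    {"x": 0, "y": 0.45, "z": -0.05, "roll": 0, "jaw": 0.9},
    {"x": 0, "y": 0.45, "z": 0, "roll": 0, "jaw": 0.9},
    {"x": 0, "y": 0, "z": 0, "roll": 0, "jaw": 0.9}
  ]
}}

```text
time: 36.8
eef_pos: [0.6855, 0.3743, 0.1588]
orientation: [-1.831, -2.548, 0.01]
wrist_force: [-16.0, -8.1, 10.9]
finger_gap: 0.117
grasp_force: 46.5
```

```bash
python3 - <<'E'
from h import *
s,T=snap('top','t14.png'); p=np.r_[(s['eef_pos'][:2]-ctr)@M*1000,s['eef_pos'][2]*1000-7]; q=p-[89,0,60]; print(p.round(1),np.hypot(q[0],q[2]),146-np.degrees(np.arctan2(q[2],q[0])),s['wrist_force'],s['joints'].round(2))
E
```

```text
[ 93.   -0.6 151.8] 91.92884567159356 58.5084274585507 [-15.99515308  -8.14579382  10.89190849] [ 0.35  0.88  0.6  -0.    1.66  0.02]
```

```bash
cat > lid.py <<'E'
from h import *
from scipy.optimize import minimize_scalar
for n in('scene','top'):
    s,T=snap(n); h=cv2.cvtColor(T['image'],cv2.COLOR_RGB2HSV); m=(((h[...,0]<8)|(h[...,0]>172))&(h[...,1]>190)&(h[...,2]>80)).astype(np.uint8)
    C=T['camera_from_world'];f=200/np.tan(np.radians(T['fov_y']/2))
    cs=[(cv2.contourArea(c),cv2.boundingRect(c)) for c in cv2.findContours(m,0,1)[0]]; cs.sort(reverse=True); print(n,[c for c in cs if 260<c[1][0]<360 and 120<c[1][1]<260][:3])
    for phi in (0,40,45,50,55,60,65):
        a=np.radians(phi); o=[]
        for X,Y,Z in ((-61,29,98),(-61,-4,98),(-31,29,98),(-31,-4,98)):
            r=np.array([X-89,Z-60])/1000; x=.089+r[0]*np.cos(a)+r[1]*np.sin(a); z=.06-r[0]*np.sin(a)+r[1]*np.cos(a)
            c=C@np.r_[ctr+M@np.array([x,Y/1000]),z,1]; o.append((T['cx']+f*c[0]/-c[2],T['cy']-f*c[1]/-c[2]))
        o=np.array(o); print(phi,o.min(0).round(),o.max(0).round())
E
python3 lid.py
```

```text
scene []
0 [291. 213.] [310. 224.]
40 [271. 177.] [288. 188.]
45 [268. 173.] [284. 184.]
50 [265. 169.] [280. 181.]
55 [261. 166.] [275. 179.]
60 [258. 162.] [271. 176.]
65 [254. 160.] [267. 174.]
top []
0 [295. 186.] [314. 204.]
40 [286. 153.] [305. 165.]
45 [285. 148.] [303. 159.]
50 [283. 142.] [302. 152.]
55 [282. 137.] [300. 145.]
60 [280. 131.] [298. 138.]
65 [279. 126.] [296. 131.]
```

Request:
{"op": "jog_arm", "data": {
  "steps": [
    {"x": 0, "y": 0, "z": 0, "roll": 0, "jaw": 1.8},
    {"x": 0, "y": 0, "z": 0, "roll": 0, "jaw": 2},
    {"x": 0, "y": 0, "z": 0, "roll": 0, "jaw": 2.2},
    {"x": 0, "y": 0, "z": -1, "roll": 0, "jaw": 2.2},
    {"x": 0, "y": 0, "z": -2.5, "roll": 0, "jaw": 2.2},
    {"x": 0, "y": 0, "z": -4, "roll": 0, "jaw": 2.2},
    {"x": 0, "y": 0, "z": -4, "roll": 0, "jaw": 2.2},
    {"x": 0, "y": 0, "z": -4, "roll": 0, "jaw": 2.2},
    {"x": 0, "y": 0, "z": -4, "roll": 0, "jaw": 2.2},
    {"x": 0, "y": 0, "z": 0, "roll": 0, "jaw": 2.2}
  ]
}}

```text
time: 38.2
eef_pos: [0.6697, 0.3652, 0.3432]
orientation: [1.829, 2.544, 0.025]
wrist_force: [1.0, -0.5, 0.3]
finger_gap: 0.259
grasp_force: 0.0
```

```bash
python3 lid.py; python3 -c "
from h import *
s=ctrl.state(); print(s['eef_pos'],s['wrist_force'],s['time'])"
```

```text
scene [(2.0, (261, 171, 3, 5))]
0 [291. 213.] [310. 224.]
40 [271. 177.] [288. 188.]
45 [268. 173.] [284. 184.]
50 [265. 169.] [280. 181.]
55 [261. 166.] [275. 179.]
60 [258. 162.] [271. 176.]
65 [254. 160.] [267. 174.]
top []
0 [295. 186.] [314. 204.]
40 [286. 153.] [305. 165.]
45 [285. 148.] [303. 159.]
50 [283. 142.] [302. 152.]
55 [282. 137.] [300. 145.]
60 [280. 131.] [298. 138.]
65 [279. 126.] [296. 131.]
[0.67060161 0.3654918  0.3402322 ] [ 0.39685639  0.36978024 -0.27442185] 38.3
```

Red edge at column 261 → lid ≈ 55° and staying. Move the arm aside to see clearly.

Request:
{"op": "jog_arm", "data": {
  "steps": [
    {"x": -3, "y": 0, "z": -1, "roll": 0, "jaw": 2.2},
    {"x": -4, "y": 0, "z": -1, "roll": 0, "jaw": 2.2},
    {"x": -4, "y": 0, "z": 0, "roll": 0, "jaw": 2.2},
    {"x": -4, "y": 0, "z": 0, "roll": 0, "jaw": 2.2},
    {"x": -4, "y": 0, "z": 0, "roll": 0, "jaw": 2.2},
    {"x": 0, "y": 0, "z": 0, "roll": 0, "jaw": 2.2},
    {"x": 0, "y": 0, "z": 0, "roll": 0, "jaw": 2.2}
  ]
}}

```text
time: 39.17
eef_pos: [0.7293, 0.185, 0.3577]
orientation: [1.83, 2.547, 0.02]
wrist_force: [-0.8, 0.2, 0.2]
finger_gap: 0.259
grasp_force: 0.0
```

```bash
cat > fin.py <<'E'
from h import *
for n in('scene','top'):
    s,T=snap(n,'fin_'+n+'.png'); im=T['image'].astype(int); C=T['camera_from_world'];f=200/np.tan(np.radians(T['fov_y']/2))
    m=((im[...,0]>70)&(im[...,0]>3*im[...,1])&(im[...,0]>3*im[...,2])).astype(np.uint8)
    cs=sorted([(cv2.contourArea(c),cv2.boundingRect(c)) for c in cv2.findContours(m,0,1)[0]],reverse=True); print(n,[c for c in cs if 230<c[1][0]<360 and 100<c[1][1]<260][:3])
    g=im.sum(2)//3
    def pr(X,Y,Z,phi):
        a=np.radians(phi); r=np.array([X-89,Z-60])/1000; x=.089+r[0]*np.cos(a)+r[1]*np.sin(a); z=.06-r[0]*np.sin(a)+r[1]*np.cos(a)
        c=C@np.r_[ctr+M@np.array([x,Y/1000]),z,1]; return np.array((T['cx']+f*c[0]/-c[2],T['cy']-f*c[1]/-c[2]))
    for phi in (50,55,60):
        print(phi,'lid front corners',pr(-85,120,80,phi).round(),pr(-85,-120,80,phi).round(),'latch bar at 30/60/86/100:',[pr(-93+44*np.cos(np.radians(228.7-t)),0,84+44*np.sin(np.radians(228.7-t)),phi).round().tolist() for t in(30,60,86,100)])
    if n=='scene':
        for r in range(120,176,3): print(r,' '.join('%3d'%v for v in g[r,240:300:2]))
print(ctrl.state()['eef_pos'])
E
python3 fin.py; python3 lid.py|grep -v '^[0-9]'
```

```text
scene [(6.0, (278, 110, 11, 5)), (3.0, (260, 170, 7, 6))]
50 lid front corners [249. 196.] [320. 150.] latch bar at 30/60/86/100: [[301.0, 163.0], [295.0, 155.0], [288.0, 150.0], [284.0, 149.0]]
55 lid front corners [244. 190.] [316. 146.] latch bar at 30/60/86/100: [[295.0, 157.0], [288.0, 148.0], [281.0, 145.0], [278.0, 144.0]]
60 lid front corners [239. 186.] [311. 142.] latch bar at 30/60/86/100: [[289.0, 150.0], [281.0, 143.0], [275.0, 140.0], [271.0, 140.0]]
120 118  51  45  44  44  47  39  42  43  48  47  43  54  64  57  48  49  74  67  64  58  49  49  50  48  58  63  72  79  84
123  94  53  45  45  44  47  47  42  44  57  56  43  44  54  80 103  58 112  99  50  48  51  55  67  58  50  47  53  60  53
126 114  77  49  48  44  45  57  75  60  58  55  46  37  85 157 143  81  45  46  59  81  48  42  42  44  55  64  57  55  50
129 115 103  52  48  44  42  46  51  54  63  70  64  46  88 129  42  38  39  51  71  97  77  76  70  66  42  54  55  49  50
132 108  98  61  51  44  44  49  59  40  50  59  50  50  54 138 157  75  46  56  67  64  62  60  61  64  43  50  61  62  57
135 114 114
[... 1567 characters left out ...]
2 126 103  87  91  91  91  89 100
174  64  67  71 164 238 241 233 228 234 237 130  79 147 187 198 203 208 209 205 132 105  91  89  91  89  91  91  92 101 115
top [(41.0, (282, 136, 10, 10))]
50 lid front corners [241. 178.] [365. 145.] latch bar at 30/60/86/100: [[309.0, 176.0], [306.0, 165.0], [303.0, 155.0], [301.0, 149.0]]
55 lid front corners [239. 170.] [363. 137.] latch bar at 30/60/86/100: [[306.0, 166.0], [303.0, 155.0], [300.0, 144.0], [299.0, 139.0]]
60 lid front corners [237. 162.] [361. 129.] latch bar at 30/60/86/100: [[303.0, 156.0], [300.0, 144.0], [297.0, 133.0], [296.0, 128.0]]
[0.72888955 0.18578126 0.35823527]
scene [(1.5, (261, 171, 3, 4))]
top [(35.0, (282, 137, 10, 9))]
```

```bash
python3 - <<'E'
from h import *
g=cv2.imread('pics/fin_top.png',0)
print('     ',' '.join('%3d'%c for c in range(276,324,2)))
for r in range(126,182,3): print(r,' ',' '.join('%3d'%v for v in g[r,276:324:2]))
E
```

```text
276 278 280 282 284 286 288 290 292 294 296 298 300 302 304 306 308 310 312 314 316 318 320 322
126    30  32  43  47  50  46  36  23  23  24  28  30  36  34  35  34  34  33  29  41  29  38  37  84
129    37  29  29  28  30  29  32  32  34  35  32  33  34  40  50  62  70  71  82  91  35  26  28  24
132    30  34  34  33  33  32  30  37  49  63  63  60  47  32  37  97  91  89  72  30  26  27  26  35
135    31  32  44  58  63  71  69  54  30  34  39  45  45  43  38  33  23  73  70  72  71  73  71  71
138    84  93 101  75  68  63  80  60  28  33  31  30  29  29  27  23  21  49  71  70  71  71  70  71
141    28  91  74  83 109 112 126 125  71  67  30  35  36  37  30  24  27  23  63  69  69  70  69  69
144    34  41  24  14 105  94  27 147 157 116  24  35  34  34  35  20  19  44  64  69  65  80  88 106
147    72  74  31  33  24  27  27  19  19  23  24  35  33  35  34  26  76  69 106 101  93  90  90  96
150    88  67  42  38  24  32  43 128  15  87  19  21  15  28 103 200 124  93 136 110  96  95  96  97
153    93  92  90  94 135 153 185 117  30  56  36 246 229 220 222 223 189 158 160 150 
[... 233 characters left out ...]
 161 165 172 155 136  36  19  22  25  27  27  27  28  29  25  27  27  28  27  26  29  27
165   132  91  21  21  23  26  27  27  27  25  27  27  29  27  27  27  29  28  26  29  27  27  28  28
168    49  39  36  37  34  33  29  27  27  26  28  26  30  27  29  27  27  27  25  26  26  30  28  26
171   103  70  36  39  35  34  29  26  26  27  26  29  28  27  27  29  28  27  27  26  27  26  29  27
174    35  36  39  38  45  45  41  36  40  32  27  26  30  27  27  28  28  29  27  29  28  28  27  27
177    36  35  40  36  41  55  50  43  40  34  28  26  28  31  28  29  27  26  26  27  29  28  29  29
180    45  59  59  58  54  52  50  45  41  31  28  27  27  29  29  27  26  28  30  26  28  26  26  30
```

Lid ≈ 55°, latch bar at (300,138) in the top view → ≈ 95–100°, the button still at its far end, arm clear.

```bash
python3 -c "
from h import *
print(ctrl.close_job())"
```

```text
the job is handed in; nothing more can be done
None
```

I handed the job in at about 39 s with the case open; the hand-in gave no verdict. From the last camera views, the lid stands by itself at about 55°, the latch is up at about 95–100° (it reached about 86° with the lid still shut), the safety is clicked in at its far end, and the arm is clear. It took several grips: on the first two the lid lifted with the latch locked in the pinch and dropped shut again on release, with the safety already off. I did not re-measure the stapler, eraser or pen at the end.

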